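# Tip a cassette into the storage case through its slotted cover plate

## Robot

A 6-joint arm with a two-finger parallel gripper is mounted at the origin on the work surface. World frame = base frame: x ahead of the robot, y to its left, z up, the work surface at z = 0. Lengths are in m, angles in rad, forces in N, time in s.
With the tool pointing down it reaches from about 0.35 to 0.975 m from the base axis. Payload 4.9 kg.
Tool frame: the origin (TCP) lies midway between the tips of the shut fingers; the grasp point (between the pads) lies 19 mm behind it; z points along the fingers, y is the direction in which the jaws open and shut (so a half turn about z gives the same grasp; the last joint's range is limited). The gripper opens to 85 mm and grips with 20 to 120 N. Pads are 22 mm wide; open, the fingers measure 114 mm over their backs; the gripper's body (76 mm by 85 mm) begins 54 mm behind the grasp point. The pads swing forward as they close: fully open they stand 13 mm farther back than shut.
Start: joints at [-1.355, 0.053, 1.613, -0, 1.476, -0.119], TCP at [0.205, -0.59, 0.231] pointing down, gripper open.
Joint ranges: [-3.01, 3.01], [-1.01, 2.22], [0.06, 2.58], [-1.02, 4.17], [0.09, 2.62], [-3.14, 3.14]. Speed limits (rad/s): [2.57, 2.57, 3.14, 3.14, 3.14, 3.14].

## Interface

Orientations are given as a unit quaternion [w, x, y, z].
In Python, from plant import * gives the robot as it stands.
- The arm moves only by the tool step_arm, never from a script. Its argument "rows" is a list of rows, each an object of numbers: "claw": the closure, from -1 (fully open) to 1 (shut), so that 0 is half open; "x", "y", "z": the shift along the tool's x, y, z scaled (see below); "wx", "wy", "wz": the turn, a rotation vector about the tool's x, y, z scaled (see below). A call has exactly 8 rows; each row is the pose to reach, as a shift and turn from the pose commanded when the call began, along the tool's axes at that moment; what a row does not reach only later rows make up. The controller multiplies each number of a shift by 0.1 m and each number of a turn by 2 rad. A row lasts 1/8 s, in which the tool goes at most 62.5 mm and 10.7 degrees, less where a joint would pass 70% of its speed; a pose out of reach is approached as far as the arm can. A call with a number of a shift or a turn outside -1 to 1 is refused whole. A call with a gripper value outside its range is refused whole. The fingers move at their own pace and stop on an object; the grip force is fixed at half the most. Time passes only in rows, so rows that repeat a pose let the fingers close, or fill a call up. It gives the time, the measured TCP pose, the force and the opening at its end, in the units of the state.
- state(): the state, without advancing time (a new reading comes with each control period).
- grab_frame(name): name is "scene" or "top" or "wrist"; returns the picture (400x640x3 uint8, red, green, blue); there is no depth.
- get_calibration(name): a dict with "fov_y" (degrees; the focal length in pixels is half the picture's height over the tangent of half this angle, whatever the lens; pixels are square), "cx", "cy" (the principal point, pixels), "T" (4x4, takes a point from camera to world coordinates); the wrist camera has in their place "tool_from_camera" (4x4, takes a point from camera to tool coordinates, whose origin is the TCP and whose axes are the flange's). Camera axes: x right, y down, z forward; pixel columns grow to the right and rows downward; lengths in m; the calibration is good to about 2 mm. A picture is of the moment at which its call begins: read the wrist's pose just before it. get_calibration takes no time and is no camera call.
- job_done(): hands the job in, once; it reports no verdict.
The state is a dict: "time": time; "joint_pos": joint angles; "joint_vel": joint speeds; "joint_efforts": joint torques, N m; "tool_pos": TCP position; "tool_rot": TCP orientation; "contact_force": force on the tool from outside, world axes, zero at the start; "ft_torque": the same for the moment, N m; "gripper_width": opening from 0.0 (shut) to 1.0 (fully open).
Only numpy, scipy, OpenCV 4.12 (cv2) and the standard library are available. Lean on these libraries where they do the work, as an engineer would, in place of code of your own. Each camera call takes 0.05 s, during which the arm holds its last target.

## Task

Pick up the loaded transfer boat by its black grip block, slide its tray level through the slot in the storage case's cover plate, and tip it sideways inside so that the cassette slides off and stays in the case. The boat must never touch the cover plate or the edges of its slot. Then draw the empty boat back out, stand it upright on the bench and let go, leaving the rack, bottle and spatula where they are.

Things in the scene. Friction and masses are not known exactly. Their poses are not given: they have to be found in the camera images.
- boat_grip (a point): Centre of the loose transfer boat's black grip block (20 x 20 mm, 60 mm tall, standing on the bench), 36 mm above the boat's underside; grip either pair of faces. Axes are the boat's: x along the stem to the tray, y across, z up. A straight steel stem, 8 mm thick, its axis 28 mm below this point, runs from the block to the tray, whose near end is 100 mm ahead. Boat about 0.12 kg.
- boat_tray (a point): Centre of the boat's steel tray, on the stem's axis, 128 mm ahead of the block's centre, 8 mm above the boat's underside; axes as boat_grip. Tray 56 mm long (x), 46 mm wide, 16 mm high at the end walls; the long sides are open, with shallow wings under 2 mm high at 12 degrees: rolled about x to either side, it lets the smooth cassette slide off at 25 to 35 degrees; 40 is ample.
- cassette_mid (a point): Centre of the rust-orange plastic cassette, 40 x 28 x 8 mm (x, y, z), 18 g, that lies loose in the tray, its length along the stem.
- case: Fixed grey cassette storage case with a clear lid that stays shut, 150 mm (x) x 170 mm (y) x 131 mm tall. Origin: centre of its underside, on the bench. x is the way in, pointing from the slotted cover plate into the case. The inner floor is raised, 35 mm above the bench; inside space x -75 to 71 mm, y -81 to 81 mm, z 35 to 127 mm.
- slot (a point): Centre of the slot, on the outer face of the 5 mm aluminium cover plate that closes the case's -x side (outer face 80 mm, inner face 75 mm from the case's origin), 85 mm above the bench; axes are the case's. The slot is 60 mm wide (y) and 34 mm high (z). The plate faces to the robot's left.
- rack: Bystander: loose cast aluminium cassette rack, 100 x 170 x 58 mm with its stock, origin under its centre.
- bottle: Bystander: loose ruby glass specimen bottle, 56 mm diameter, 106 mm tall, origin under its centre.
- spatula: Bystander: loose horn-handled steel spatula, about 195 mm long, 10 mm thick, lying on the bench.
- cover: The aluminium cover plate with the slot, fixed on the case's -x side: 170 mm wide, 131 mm tall, 5 mm thick. Origin: middle of its thickness and width, at bench height, 77.5 mm from the case's origin; axes are the case's.
Not all that is in view belongs to the job. Of the things that look like the part that bears boat_grip, take the one that is nearest to the robot's base at the start.

How it is judged:
By the outcome, as a careful person would: the job done as asked, in the order asked, and still so for the second after the job is handed in, with the robot touching nothing.
It also fails if it takes over 64 s, if anything falls off the work surface, if the arm or the gripper's body presses on something with over 40 N, if the wrist force passes 120 N, or if a joint passes its speed limit or range.

## Working session

There is one attempt and no reset: what is moved stays moved. The work goes in short steps, Python scripts to look and compute and a tool call to move; the robot and the scene stay as the last step left them, time stands still between calls to the robot, and variables do not carry over. Pictures are saved under pics/ and viewed, and the job is handed in when it is done.

Besides the shell and the picture viewer there is one more tool, called after "Request:" as a command line: name --argument value ..., lists and objects as JSON in quotes. step_arm: Moves the arm, as the interface text tells. Shifts and turns lie within -1 to 1; 1 stands for 0.1 m of shift or 2 rad of turn. Its arguments: {"type":"object","properties":{"rows":{"type":"array"}},"required":["rows"]}

```bash
ls; mkdir -p pics; python3 - <<'E'
from plant import *
import cv2
print(state())
for n in ("scene","top","wrist"):
    c=get_calibration(n);print(n,c)
    im=grab_frame(n);cv2.imwrite(f"pics/{n}0.png",im[:,:,::-1])
E
```

```text
pics
{'time': 0.0, 'joint_pos': array([-1.35499530e+00,  5.33745196e-02,  1.61432519e+00, -2.35133606e-05,
        1.47600803e+00, -1.18970350e-01]), 'joint_vel': array([ 0.00122367,  0.00191801, -0.00087809, -0.00022789,  0.00156403,
        0.00012356]), 'joint_efforts': array([-2.37166212e-03, -3.93680906e+01, -3.70175457e+01, -3.59102041e-04,
        7.04679958e-03,  7.29043109e-06]), 'tool_pos': array([ 0.20521951, -0.5896701 ,  0.23003345]), 'tool_rot': array([-1.05573698e-03,  9.86022955e-01,  1.66606166e-01, -6.28702896e-05]), 'contact_force': array([-0.0070765 , -0.00600046, -0.21734265]), 'ft_torque': array([ 0.03848067, -0.02485467, -0.04207377]), 'gripper_width': 1.0021752206315673}
scene {'fov_y': 54.90286274359062, 'cx': 319.90599887052116, 'cy': 190.88164510101277, 'T': array([[ 0.81960157,  0.3287762 , -0.46921155,  1.08746857],
       [ 0.57244525, -0.4361073 ,  0.69434635, -0.55774941],
       [ 0.02365798, -0.83768528, -0.5456406 ,  0.65541626],
       [ 0.        ,  0.        ,  0.        ,  1.        ]])}
top {'fov_y': 47.21766017070857, 'cx': 324.29290953277456, 'cy': 201.1074348733274, 'T': array([[-0.01024284, -0.98759141,  0.15671088,  0.41068361],
       [-0.99993753,  0.00941503, -0.0060238 ,  0.20233107],
       [ 0.00447361, -0.15676279, -0.98762615,  1.19065145],
       [ 0.        ,  0.        ,  0.        ,  1.        ]])}
wrist {'fov_y': 63.471032514631574, 'cx': 320.4201857143396, 'cy': 199.66077297410797, 'tool_from_camera': array([[-1.18449997e-04, -9.51730366e-01, -3.06935328e-01,
         7.87221406e-02],
       [ 9.99999846e-01,  5.36168454e-05, -5.52164393e-04,
         2.41124513e-05],
       [ 5.41968524e-04, -3.06935346e-01,  9.51730214e-01,
        -1.42629698e-01],
       [ 0.00000000e+00,  0.00000000e+00,  0.00000000e+00,
         1.00000000e+00]])}
```

View pics/scene0.png

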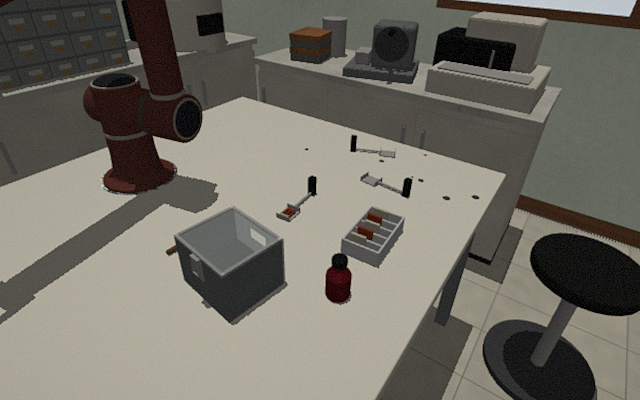

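View pics/top0.png

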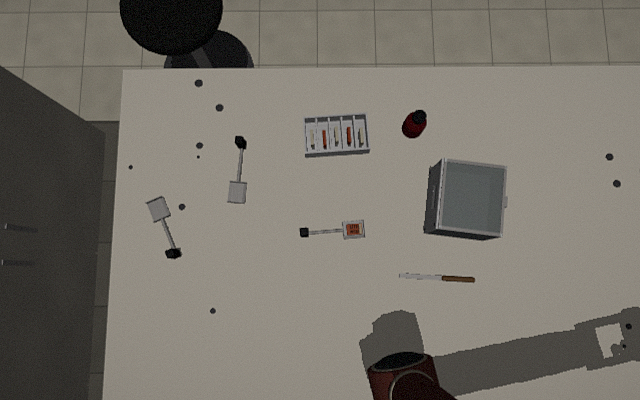

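View pics/wrist0.png

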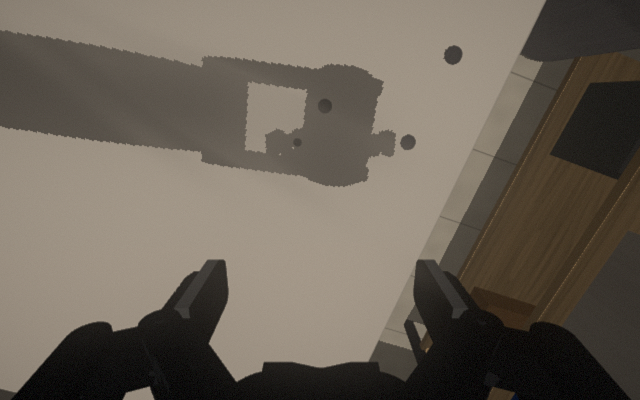

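```bash
cat > h.py <<'E'
import numpy as np, cv2
from plant import *
from scipy.spatial.transform import Rotation as R
def Rq(q): return R.from_quat([q[1],q[2],q[3],q[0]])
def K(c): 
    f=200/np.tan(np.radians(c['fov_y'])/2); return f,c['cx'],c['cy']
def camT(n,st=None):
    c=get_calibration(n)
    if n=='wrist':
        T=np.eye(4);T[:3,:3]=Rq(st['tool_rot']).as_matrix();T[:3,3]=st['tool_pos'];return T@c['tool_from_camera']
    return c['T']
def ray(n,uv,T):
    f,cx,cy=K(get_calibration(n)); d=T[:3,:3]@np.array([(uv[0]-cx)/f,(uv[1]-cy)/f,1]);return T[:3,3],d/np.linalg.norm(d)
def plane(n,uv,z,T):
    o,d=ray(n,uv,T);return o+d*(z-o[2])/d[2]
def tri(rs):
    A=sum(np.eye(3)-np.outer(d,d) for o,d in rs);b=sum((np.eye(3)-np.outer(d,d))@o for o,d in rs)
    p=np.linalg.solve(A,b);return p,[np.linalg.norm((np.eye(3)-np.outer(d,d))@(p-o)) for o,d in rs]
def proj(n,p,T):
    f,cx,cy=K(get_calibration(n));q=T[:3,:3].T@(np.asarray(p)-T[:3,3]);return np.array([f*q[0]/q[2]+cx,f*q[1]/q[2]+cy])
E
python3 - <<'E'
from h import *
t=cv2.imread('pics/top0.png');s=cv2.imread('pics/scene0.png')
def crop(im,x0,y0,x1,y1,k,fn): cv2.imwrite(fn,cv2.resize(im[y0:y1,x0:x1],None,fx=k,fy=k,interpolation=cv2.INTER_NEAREST))
crop(t,290,150,520,290,3.4,'pics/tc.png')
crop(s,160,160,320,320,3.7,'pics/sc.png')
T=camT('top')
for n,uv,z in [('grip',(304,232),.06),('grip2',(240,142),.06),('grip3',(173,254),.06),('tray',(353,229),.012),('case',(475,199),.131),('bottle',(415,124),.1),('spat1',(400,275),.005),('spat2',(474,280),.005),('rack',(337,135),.05)]: 
  p=plane('top',uv,z,T);print(n,p.round(3),np.hypot(*p[:2]).round(3))
E
```

```text
grip [0.513 0.246 0.06 ] 0.569
grip2 [0.745 0.409 0.06 ] 0.85
grip3 [0.462 0.568 0.06 ] 0.732
tray [0.524 0.122 0.012] 0.538
case [ 0.58  -0.158  0.131] 0.602
bottle [ 0.775 -0.031  0.1  ] 0.776
spat1 [0.405 0.003 0.005] 0.405
spat2 [ 0.391 -0.186  0.005] 0.433
rack [0.764 0.161 0.05 ] 0.781
```

View pics/tc.png

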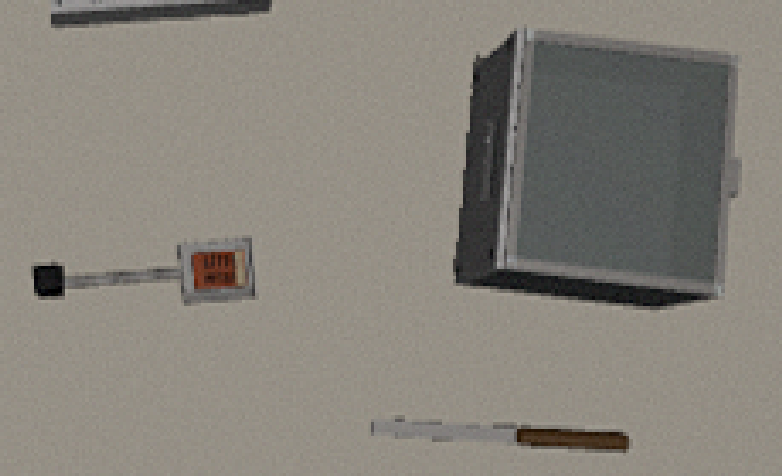

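View pics/sc.png

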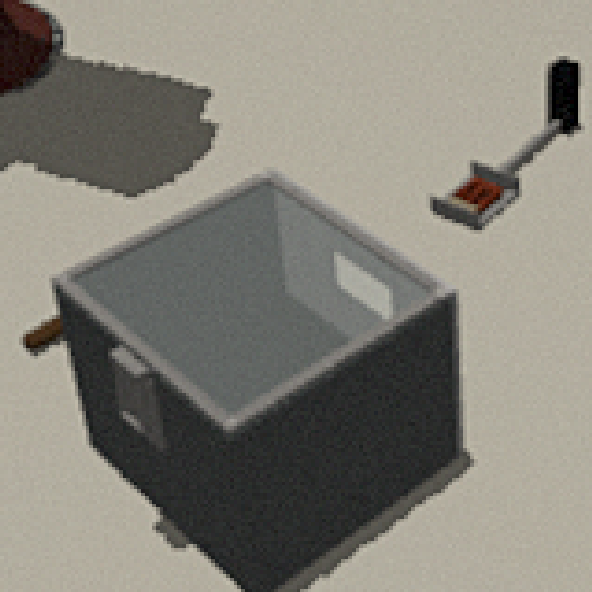

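```bash
python3 - <<'E'
from h import *
Tt=camT('top');Ts=camT('scene')
def t(a):return ray('top',(a[0]/3.4+290-.35,a[1]/3.4+150-.35),Tt)
def s(a):return ray('scene',(a[0]/3.7+160-.35,a[1]/3.7+160-.35),Ts)
P={}
for n,a,b in [('c++',(522,28),(457,291)),('c-+',(498,268),(268,173)),('c+-',(738,55),(231,430)),('c--',(720,298),(55,281)),('griptop',(48,280),(566,62)),('tray',(217,270),(477,200)),
 ('trayfar1',(249,238),(431,197)),('trayfar0',(255,298),(480,229))]:
  p,e=tri([t(a),s(b)]);P[n]=p;print(n,p.round(4),np.round(e,4))
f=P['c++']-P['c-+'];print(np.linalg.norm(f), np.linalg.norm(P['c++']-P['c+-']))
E
```

```text
c++ [ 0.6803 -0.0877  0.1329] [0.0004 0.0004]
c-+ [ 0.5107 -0.0653  0.1294] [0.0019 0.0019]
c+- [ 0.6591 -0.2374  0.1339] [0.0002 0.0002]
c-- [ 0.4904 -0.2138  0.1304] [0.0007 0.0007]
griptop [0.5139 0.2477 0.0625] [0.0013 0.0013]
tray [0.5246 0.12   0.0045] [0. 0.]
trayfar1 [0.5326 0.0855 0.0331] [0.0177 0.0177]
trayfar0 [ 0.5186  0.1013 -0.0153] [0.0184 0.0184]
0.17103816374125258 0.15119682019085376
```

Request:
step_arm --rows '[{"x": 0.06, "y": -0.07, "z": 0, "wx": 0, "wy": 0, "wz": 0, "claw": -1}, {"x": 0.15, "y": -0.18, "claw": -1, "z": 0, "wx": 0, "wy": 0, "wz": 0}, {"x": 0.26, "y": -0.32, "claw": -1, "z": 0, "wx": 0, "wy": 0, "wz": 0}, {"x": 0.37, "y": -0.45, "claw": -1, "z": 0, "wx": 0, "wy": 0, "wz": 0}, {"x": 0.48, "y": -0.58, "claw": -1, "z": 0, "wx": 0, "wy": 0, "wz": 0}, {"x": 0.58, "y": -0.72, "claw": -1, "z": 0, "wx": 0, "wy": 0, "wz": 0}, {"x": 0.69, "y": -0.85, "claw": -1, "z": 0, "wx": 0, "wy": 0, "wz": 0}, {"x": 0.8, "y": -0.98, "claw": -1, "z": 0, "wx": 0, "wy": 0, "wz": 0}]'

```text
time: 1.15
tool_pos: [0.2491, -0.4704, 0.2314]
tool_rot: [0.0, 0.986, 0.167, 0.0]
contact_force: [-0.3, 0.4, -0.8]
gripper_width: 1.001
```

Request:
step_arm --rows '[{"x": 0.12, "y": -0.1, "z": 0, "wx": 0, "wy": 0, "wz": 0, "claw": -1}, {"x": 0.25, "y": -0.2, "claw": -1, "z": 0, "wx": 0, "wy": 0, "wz": 0}, {"x": 0.37, "y": -0.3, "claw": -1, "z": 0, "wx": 0, "wy": 0, "wz": 0}, {"x": 0.5, "y": -0.4, "claw": -1, "z": 0, "wx": 0, "wy": 0, "wz": 0}, {"x": 0.62, "y": -0.5, "claw": -1, "z": 0, "wx": 0, "wy": 0, "wz": 0}, {"x": 0.75, "y": -0.6, "claw": -1, "z": 0, "wx": 0, "wy": 0, "wz": 0}, {"x": 0.87, "y": -0.7, "claw": -1, "z": 0, "wx": 0, "wy": 0, "wz": 0}, {"x": 1.0, "y": -0.8, "claw": -1, "z": 0, "wx": 0, "wy": 0, "wz": 0}]'

```text
time: 2.15
tool_pos: [0.3174, -0.3621, 0.2313]
tool_rot: [0.0, 0.986, 0.167, 0.0]
contact_force: [-0.4, -0.2, 0.7]
gripper_width: 0.999
```

Request:
step_arm --rows '[{"x": 0.12, "y": -0.1, "z": 0, "wx": 0, "wy": 0, "wz": 0, "claw": -1}, {"x": 0.25, "y": -0.2, "claw": -1, "z": 0, "wx": 0, "wy": 0, "wz": 0}, {"x": 0.37, "y": -0.3, "claw": -1, "z": 0, "wx": 0, "wy": 0, "wz": 0}, {"x": 0.5, "y": -0.4, "claw": -1, "z": 0, "wx": 0, "wy": 0, "wz": 0}, {"x": 0.62, "y": -0.5, "claw": -1, "z": 0, "wx": 0, "wy": 0, "wz": 0}, {"x": 0.75, "y": -0.6, "claw": -1, "z": 0, "wx": 0, "wy": 0, "wz": 0}, {"x": 0.87, "y": -0.7, "claw": -1, "z": 0, "wx": 0, "wy": 0, "wz": 0}, {"x": 1.0, "y": -0.8, "claw": -1, "z": 0, "wx": 0, "wy": 0, "wz": 0}]'

```text
time: 3.15
tool_pos: [0.3856, -0.2537, 0.2314]
tool_rot: [0.0, 0.986, 0.167, 0.0]
contact_force: [0.3, -0.3, 0.9]
gripper_width: 0.999
```

Request:
step_arm --rows '[{"x": 0.12, "y": -0.1, "z": 0, "wx": 0, "wy": 0, "wz": 0.02, "claw": -1}, {"x": 0.25, "y": -0.2, "claw": -1, "z": 0, "wx": 0, "wy": 0, "wz": 0.05}, {"x": 0.37, "y": -0.3, "claw": -1, "z": 0, "wx": 0, "wy": 0, "wz": 0.08}, {"x": 0.5, "y": -0.4, "claw": -1, "z": 0, "wx": 0, "wy": 0, "wz": 0.1}, {"x": 0.62, "y": -0.5, "claw": -1, "z": 0, "wx": 0, "wy": 0, "wz": 0.12}, {"x": 0.75, "y": -0.6, "claw": -1, "z": 0, "wx": 0, "wy": 0, "wz": 0.13}, {"x": 0.87, "y": -0.7, "claw": -1, "z": 0, "wx": 0, "wy": 0, "wz": 0.13}, {"x": 1.0, "y": -0.8, "claw": -1, "z": 0, "wx": 0, "wy": 0, "wz": 0.13}]'

```text
time: 4.15
tool_pos: [0.4537, -0.1453, 0.2313]
tool_rot: [0.0, 0.999, 0.038, 0.0]
contact_force: [0.2, -0.7, 0.3]
gripper_width: 0.999
```

```bash
python3 - <<'E'
from h import *
s=state();print(s['joint_pos'].round(3),s['tool_pos'],s['tool_rot'])
T=camT('wrist',s);im=grab_frame('wrist');cv2.imwrite('pics/w1.png',im[:,:,::-1])
print(np.degrees(np.arctan2(*(Rq(s['tool_rot']).as_matrix()[1::-1,0]))))
for p in [(0.5955,-0.0765,0.085),(.514,.2475,.06)]:print(proj('wrist',p,T))
E
```

```text
[-0.466 -0.316  1.947 -0.     1.51   1.03 ] [ 0.45371981 -0.14526138  0.231327  ] [2.71907038e-05 9.99296523e-01 3.75027599e-02 4.27094432e-05]
4.298507884934875
[246.87874447   4.71027557]
[-102.84680636   82.95109755]
```

View pics/w1.png

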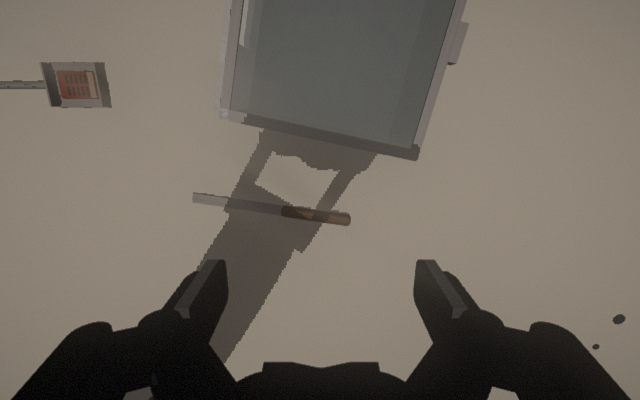

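Request:
step_arm --rows '[{"x": 0.1, "y": -0.12, "z": 0, "wx": 0, "wy": 0.04, "wz": 0, "claw": -1}, {"x": 0.2, "y": -0.24, "claw": -1, "z": 0, "wx": 0, "wy": 0.08, "wz": 0}, {"x": 0.3, "y": -0.36, "claw": -1, "z": 0, "wx": 0, "wy": 0.13, "wz": 0}, {"x": 0.4, "y": -0.48, "claw": -1, "z": 0, "wx": 0, "wy": 0.18, "wz": 0}, {"x": 0.5, "y": -0.6, "claw": -1, "z": 0, "wx": 0, "wy": 0.23, "wz": 0}, {"x": 0.6, "y": -0.72, "claw": -1, "z": 0, "wx": 0, "wy": 0.28, "wz": 0}, {"x": 0.7, "y": -0.85, "claw": -1, "z": 0, "wx": 0, "wy": 0.33, "wz": 0}, {"x": 0.8, "y": -1.0, "claw": -1, "z": 0, "wx": 0, "wy": 0.36, "wz": 0}]'

```text
time: 5.2
tool_pos: [0.5253, -0.0401, 0.2308]
tool_rot: [-0.013, 0.935, 0.035, 0.353]
contact_force: [0.9, -0.1, -0.6]
gripper_width: 1.002
```

```bash
python3 - <<'E'
from h import *
s=state();print(s['joint_pos'].round(3),s['tool_pos'],s['tool_rot'])
T=camT('wrist',s);im=grab_frame('wrist');cv2.imwrite('pics/w2.png',im[:,:,::-1])
R0=Rq([0,.9993,.0375,0]);print((R0.inv()*Rq(s['tool_rot'])).as_rotvec())
for p in [(0.5955,-0.0765,0.085),(.514,.2475,.06)]:print(proj('wrist',p,T))
E
```

```text
[-0.373 -0.674  2.302  0.38   0.879  0.976] [ 0.52526868 -0.04012114  0.23081829] [-0.01316592  0.93497627  0.03466756  0.3527665 ]
[-1.47256746e-04  7.21577052e-01  8.55057026e-04]
[362.45328536 227.32060008]
[ 30.58410549 290.41382221]
```

View pics/w2.png

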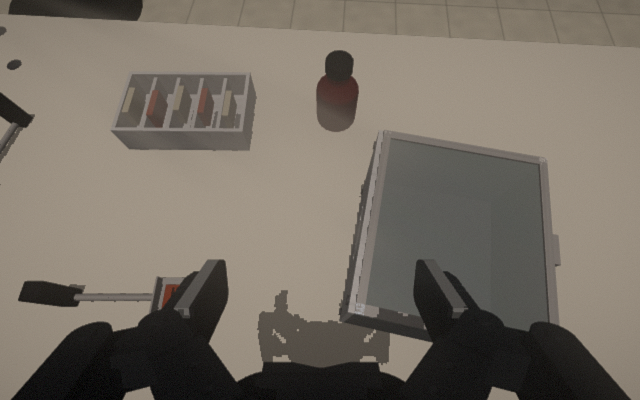

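```bash
cat >> h.py <<'E'
def pose(yawdeg,roll=0):
    # tool x at yaw in world, z down; roll (rad) about tool y
    c,s=np.cos(np.radians(yawdeg)),np.sin(np.radians(yawdeg))
    return R.from_matrix(np.array([[c,s,0],[s,-c,0],[0,0,-1.]]))*R.from_rotvec([0,roll,0])
def rel(p,Rt,s=None):
    s=s or state();R0=Rq(s['tool_rot']);d=R0.inv().apply(np.array(p)-s['tool_pos'])/.1;w=(R0.inv()*Rt).as_rotvec()/2
    print('shift',d.round(3),'turn',w.round(4));return d,w
E
python3 - <<'E'
from h import *
s=state();T=camT('wrist',s)
for p in [(.6803,-.0877,.131),(.5107,-.0653,.131)]:print(proj('wrist',p,T).round(1))
rel((.52,.056,.22),pose(4.8))
E
```

```text
[384.2 128.2]
[354.9 312.6]
shift [-0.047 -0.946  0.088] turn [ 0.0005 -0.3604 -0.004 ]
```

```bash
python3 - <<'E'
from h import *
im=cv2.imread('pics/w2.png')
cv2.imwrite('pics/w2c.png',cv2.resize(im[110:350,300:460],None,fx=4,fy=2.5*1,interpolation=cv2.INTER_CUBIC))
im=cv2.imread('pics/w1.png')
cv2.imwrite('pics/w1c.png',cv2.resize(im[0:180,200:460],None,fx=3,fy=3,interpolation=cv2.INTER_CUBIC))
E
```

```text
(no output)
```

View pics/w2c.png

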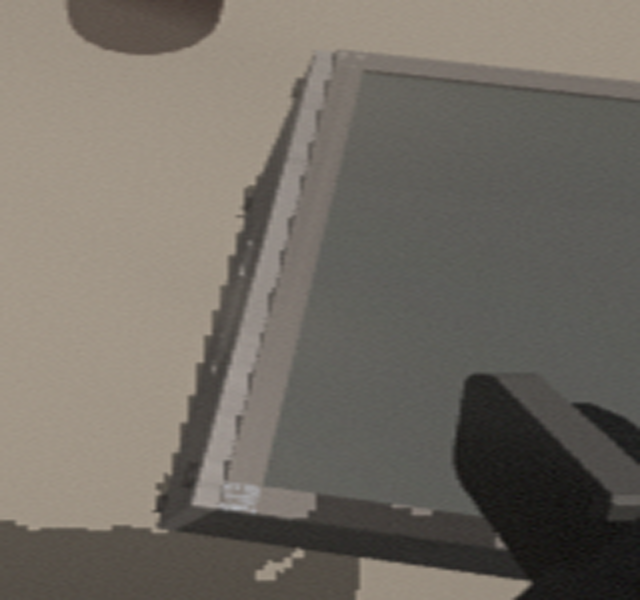

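View pics/w1c.png

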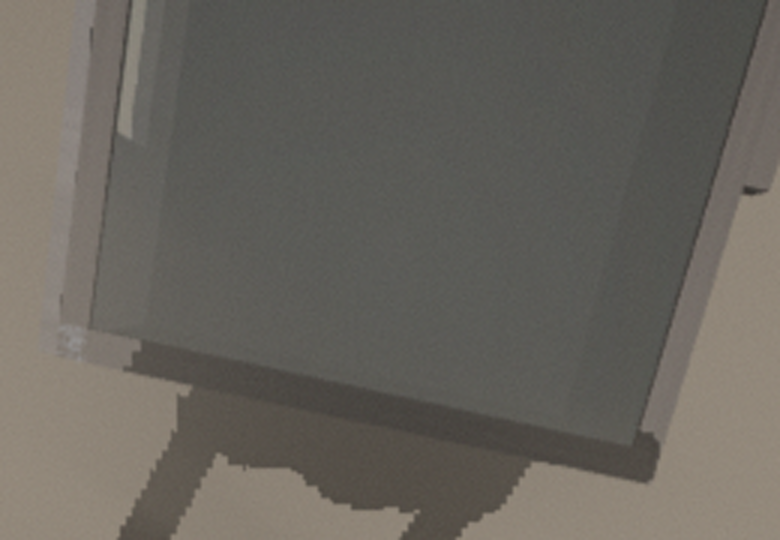

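Request:
step_arm --rows '[{"x": 0, "y": -0.1, "z": 0, "wx": 0, "wy": -0.04, "wz": 0, "claw": -1}, {"x": 0, "y": -0.2, "claw": -1, "z": 0, "wx": 0, "wy": -0.09, "wz": 0}, {"x": 0, "y": -0.33, "claw": -1, "z": 0, "wx": 0, "wy": -0.14, "wz": 0}, {"x": 0, "y": -0.46, "claw": -1, "z": 0, "wx": 0, "wy": -0.19, "wz": 0}, {"x": 0, "y": -0.59, "claw": -1, "z": 0, "wx": 0, "wy": -0.24, "wz": 0}, {"x": 0, "y": -0.72, "claw": -1, "z": 0, "wx": 0, "wy": -0.29, "wz": 0}, {"x": 0, "y": -0.85, "claw": -1, "z": 0, "wx": 0, "wy": -0.34, "wz": 0}, {"x": -0.05, "y": -0.95, "claw": -1, "z": 0.09, "wx": 0, "wy": -0.36, "wz": -0.004}]'

```text
time: 6.25
tool_pos: [0.522, 0.0546, 0.2225]
tool_rot: [0.002, 0.999, 0.041, -0.0]
contact_force: [-0.0, 0.2, 0.1]
gripper_width: 1.0
```

```bash
python3 - <<'E'
from h import *
s2=dict(tool_pos=np.array([.52526868,-.04012114,.23081829]),tool_rot=[-0.01316592,0.93497627,0.03466756,0.3527665])
s1=dict(tool_pos=np.array([ 0.45371981,-0.14526138,0.231327]),tool_rot=[0,9.99296523e-01,3.75027599e-02,0])
T1=camT('wrist',s1);T2=camT('wrist',s2)
print('c++',plane('wrist',(379.5,130),.131,T2)); print('c-+',plane('wrist',(348,312.8),.131,T2),plane('wrist',(215,118),.131,T1))
print(tri([ray('wrist',(348,312.8),T2),ray('wrist',(215,118),T1)]))
Tt=camT('top');print('top',plane('top',(522/3.4+290-.35,28/3.4+150-.35),.131,Tt),plane('top',(498/3.4+290-.35,268/3.4+150-.35),.131,Tt))
s=state();T=camT('wrist',s);im=grab_frame('wrist');cv2.imwrite('pics/w3.png',im[:,:,::-1]);print(s['tool_pos'],s['tool_rot'])
E
```

```text
c++ [ 0.67941062 -0.0855159   0.131     ]
c-+ [ 0.51065587 -0.06202591  0.131     ] [ 0.51074258 -0.06366977  0.131     ]
(array([ 0.51068058, -0.06241133,  0.12733871]), [np.float64(0.00028667442224389187), np.float64(0.00028667442224383636)])
top [ 0.68041629 -0.08852952  0.131     ] [ 0.5119183 -0.063489   0.131    ]
[0.52197196 0.05464481 0.22245424] [ 1.82941395e-03  9.99147032e-01  4.12534940e-02 -1.01593253e-04]
```

View pics/w3.png

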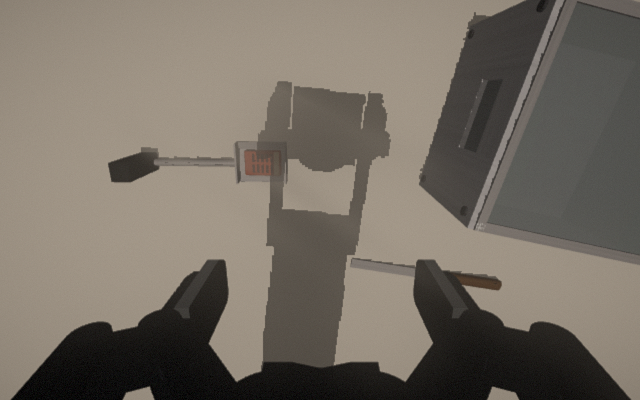

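```bash
python3 - <<'E'
from h import *
im=cv2.imread('pics/w3.png')
cv2.imwrite('pics/w3c.png',cv2.resize(im[0:240,410:600],None,fx=4,fy=2.5,interpolation=cv2.INTER_CUBIC))
cv2.imwrite('pics/w3b.png',cv2.resize(im[130:200,100:300],None,fx=4,fy=4,interpolation=cv2.INTER_CUBIC))
E
```

```text
(no output)
```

View pics/w3c.png

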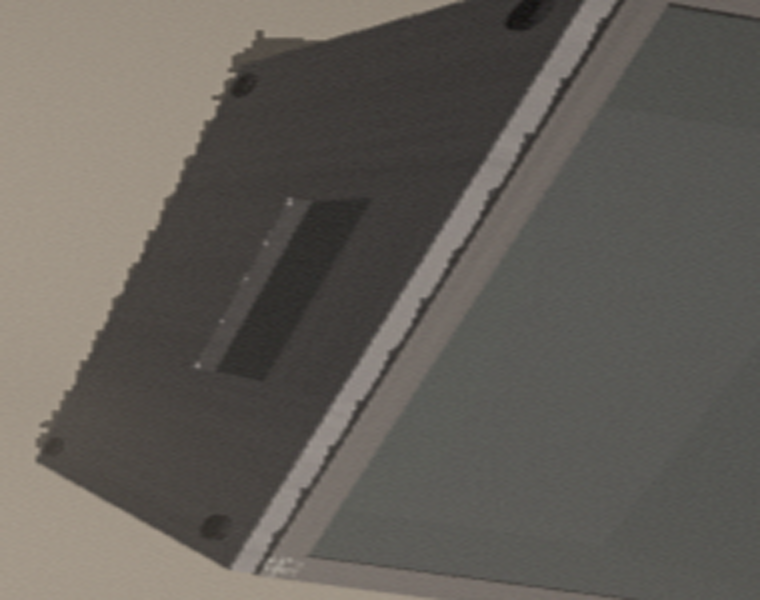

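View pics/w3b.png

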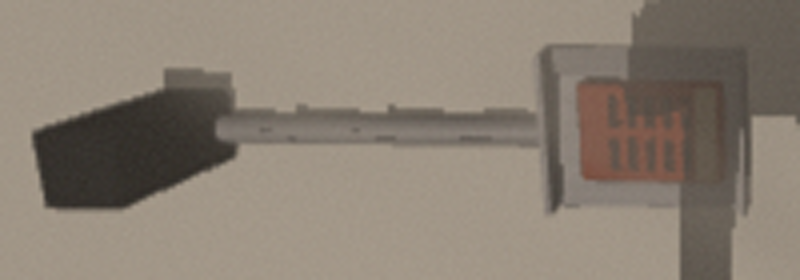

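```bash
python3 - <<'E'
from h import *
s=dict(tool_pos=np.array([0.52197196,0.05464481,0.22245424]),tool_rot=[1.82941395e-03,9.99147032e-01,4.12534940e-02,-1e-4])
T=camT('wrist',s)
a=np.array([.511,-.063,0]);u=np.array([.169,-.024,0]);u/=np.linalg.norm(u);n=np.cross(u,[0,0,1.])
for uv in [(290,198),(372,198),(265,381),(194,370),(235,568)]:
  o,d=ray('wrist',(uv[0]/4+410-.4,uv[1]/2.5-.4),T);p=o+d*(np.dot(n,a-o)/np.dot(n,d));print(p.round(4),'along',np.dot(u,p-a).round(4))
# boat: top of block corner and tray
f=lambda x,y:(x/4+100-.4,y/4+130-.4)
for nme,uv,z in [('tray near mid top',(549,128),.016),('far',(748,125),.016),('stem start',(228,127),.008),('stem end',(538,127),.008),('cass',(650,130),.012)]:
  print(nme,plane('wrist',f(*uv),z,T).round(4))
A=plane('wrist',(f(228,127)),.008,T);B=plane('wrist',f(538,127),.008,T);print(np.degrees(np.arctan2(*(B-A)[1::-1])))
rel((.514,.150,.15),pose(4.8));rel((.514,.245,.12),pose(4.8))
E
```

```text
[ 0.6258 -0.0793  0.0634] along 0.1159
[ 0.6242 -0.0791  0.0979] along 0.1143
[ 0.5666 -0.0709  0.099 ] along 0.0561
[ 0.5649 -0.0706  0.0645] along 0.0544
[ 0.5119 -0.0631  0.13  ] along 0.0009
tray near mid top [0.5243 0.1458 0.016 ]
far [0.5295 0.0917 0.016 ]
stem start [0.5155 0.2369 0.008 ]
stem end [0.5225 0.1508 0.008 ]
cass [0.5251 0.119  0.012 ]
-85.31315466117108
shift [ 0.01  -0.949  0.698] turn [ 0.0012  0.002  -0.0002]
shift [ 0.09  -1.896  0.995] turn [ 0.0012  0.002  -0.0002]
```

Request:
step_arm --rows '[{"x": 0, "y": -0.1, "z": 0.05, "wx": 0, "wy": 0, "wz": 0, "claw": -1}, {"x": 0, "y": -0.22, "z": 0.15, "wx": 0, "wy": 0, "wz": 0, "claw": -1}, {"x": 0, "y": -0.34, "z": 0.25, "wx": 0, "wy": 0, "wz": 0, "claw": -1}, {"x": 0, "y": -0.46, "z": 0.35, "wx": 0, "wy": 0, "wz": 0, "claw": -1}, {"x": 0, "y": -0.58, "z": 0.45, "wx": 0, "wy": 0, "wz": 0, "claw": -1}, {"x": 0.01, "y": -0.7, "z": 0.55, "wx": 0, "wy": 0, "wz": 0, "claw": -1}, {"x": 0.01, "y": -0.83, "z": 0.65, "wx": 0.0012, "wy": 0.002, "wz": 0, "claw": -1}, {"x": 0.01, "y": -0.95, "z": 0.7, "wx": 0.0012, "wy": 0.002, "wz": 0, "claw": -1}]'

```text
time: 7.3
tool_pos: [0.5133, 0.1498, 0.1499]
tool_rot: [0.0, 0.999, 0.041, 0.001]
contact_force: [-0.2, 0.2, 0.0]
gripper_width: 0.997
```

Request:
step_arm --rows '[{"x": 0.01, "y": -0.12, "z": 0, "wx": 0, "wy": 0, "wz": 0, "claw": -1}, {"x": 0.02, "y": -0.25, "z": 0.05, "wx": 0, "wy": 0, "wz": 0, "claw": -1}, {"x": 0.04, "y": -0.38, "z": 0.1, "wx": 0, "wy": 0, "wz": 0, "claw": -1}, {"x": 0.05, "y": -0.5, "z": 0.15, "wx": 0, "wy": 0, "wz": 0, "claw": -1}, {"x": 0.06, "y": -0.65, "z": 0.2, "wx": 0, "wy": 0, "wz": 0, "claw": -1}, {"x": 0.08, "y": -0.8, "z": 0.25, "wx": 0, "wy": 0, "wz": 0, "claw": -1}, {"x": 0.08, "y": -0.9, "z": 0.3, "wx": 0, "wy": 0, "wz": 0, "claw": -1}, {"x": 0.08, "y": -0.965, "z": 0.35, "wx": 0, "wy": 0, "wz": 0, "claw": -1}]'

```text
time: 8.3
tool_pos: [0.5139, 0.2465, 0.1156]
tool_rot: [0.0, 0.999, 0.041, 0.002]
contact_force: [-0.2, 0.0, -0.1]
gripper_width: 1.001
```

```bash
python3 - <<'E'
from h import *
s=state();print(s['tool_pos'],s['tool_rot'])
T=camT('wrist',s);im=grab_frame('wrist');cv2.imwrite('pics/w4.png',im[:,:,::-1])
rel((.5143,.2465,.020),pose(4.7),s)
for p in [(.5143,.2465,.06),(.5143,.2465,.0),(.525,.119,.012)]:print(proj('wrist',p,T).round(1))
E
```

```text
[0.51388745 0.24650673 0.11559241] [1.49171567e-04 9.99144730e-01 4.13041251e-02 1.93809533e-03]
shift [ 0.    -0.     0.956] turn [ 0.0002 -0.0019  0.0003]
[320.6 220.7]
[320.6 194.5]
[480.7 198.6]
```

View pics/w4.png

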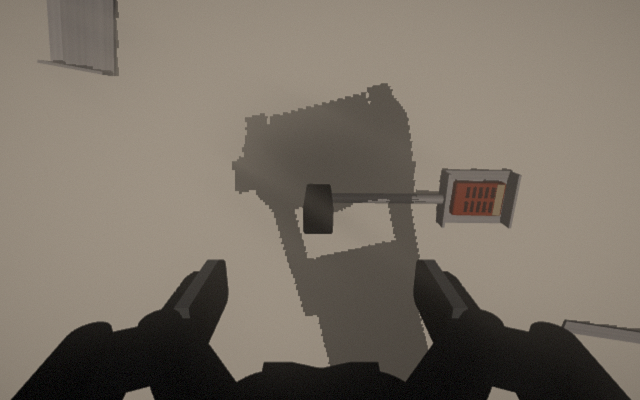

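Request:
step_arm --rows '[{"x": 0, "y": 0, "z": 0.12, "wx": 0, "wy": -0.0019, "wz": 0, "claw": -1}, {"x": 0, "y": 0, "z": 0.26, "wx": 0, "wy": -0.0019, "wz": 0, "claw": -1}, {"x": 0, "y": 0, "z": 0.4, "wx": 0, "wy": -0.0019, "wz": 0, "claw": -1}, {"x": 0, "y": 0, "z": 0.54, "wx": 0, "wy": -0.0019, "wz": 0, "claw": -1}, {"x": 0, "y": 0, "z": 0.68, "wx": 0, "wy": -0.0019, "wz": 0, "claw": -1}, {"x": 0, "y": 0, "z": 0.8, "wx": 0, "wy": -0.0019, "wz": 0, "claw": -1}, {"x": 0, "y": 0, "z": 0.9, "wx": 0, "wy": -0.0019, "wz": 0, "claw": -1}, {"x": 0, "y": 0, "z": 0.95, "wx": 0, "wy": -0.0019, "wz": 0, "claw": -1}]'

```text
time: 9.35
tool_pos: [0.5141, 0.2457, 0.0202]
tool_rot: [0.0, 0.999, 0.041, -0.0]
contact_force: [0.1, -0.0, 0.0]
gripper_width: 0.999
```

```bash
python3 - <<'E'
from h import *
s=state();print(s['tool_pos'],s['tool_rot'],s['contact_force'])
T=camT('wrist',s);im=grab_frame('wrist');cv2.imwrite('pics/w5.png',im[:,:,::-1])
rel((.5143,.2465,.020),pose(4.7),s)
E
```

```text
[0.5141123  0.24572795 0.02018661] [ 2.85021388e-04  9.99157104e-01  4.10478437e-02 -2.71715588e-04] [ 0.0984445  -0.0249682   0.04080096]
shift [ 0.003 -0.008  0.002] turn [0.0003 0.0003 0.    ]
```

View pics/w5.png

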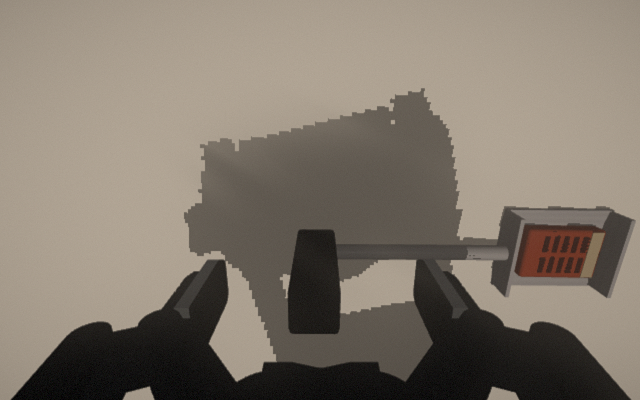

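Request:
step_arm --rows '[{"x": 0, "y": -0.02, "z": 0, "wx": 0, "wy": 0, "wz": 0, "claw": -1}, {"x": 0, "y": -0.02, "z": 0, "wx": 0, "wy": 0, "wz": 0, "claw": 0}, {"x": 0, "y": -0.02, "z": 0, "wx": 0, "wy": 0, "wz": 0, "claw": 0.3}, {"x": 0, "y": -0.02, "z": 0, "wx": 0, "wy": 0, "wz": 0, "claw": 0.5}, {"x": 0, "y": -0.02, "z": 0, "wx": 0, "wy": 0, "wz": 0, "claw": 0.6}, {"x": 0, "y": -0.02, "z": 0, "wx": 0, "wy": 0, "wz": 0, "claw": 1}, {"x": 0, "y": -0.02, "z": 0, "wx": 0, "wy": 0, "wz": 0, "claw": 1}, {"x": 0, "y": -0.02, "z": 0, "wx": 0, "wy": 0, "wz": 0, "claw": 1}]'

```text
time: 10.4
tool_pos: [0.5145, 0.2479, 0.0213]
tool_rot: [0.0, 0.999, 0.041, 0.0]
contact_force: [0.6, -0.1, 2.4]
gripper_width: 0.223
```

```bash
python3 - <<'E'
from h import *
s=state();print(s['tool_pos'],s['tool_rot'],s['contact_force'],s['gripper_width']*85)
T=camT('wrist',s);im=grab_frame('wrist');cv2.imwrite('pics/w6.png',im[:,:,::-1])
E
```

```text
[0.51446759 0.24793408 0.02130404] [5.40911364e-05 9.99156629e-01 4.10596055e-02 3.69628961e-04] [ 0.62632047 -0.09682278  2.35424645] 18.92155857041434
```

View pics/w6.png

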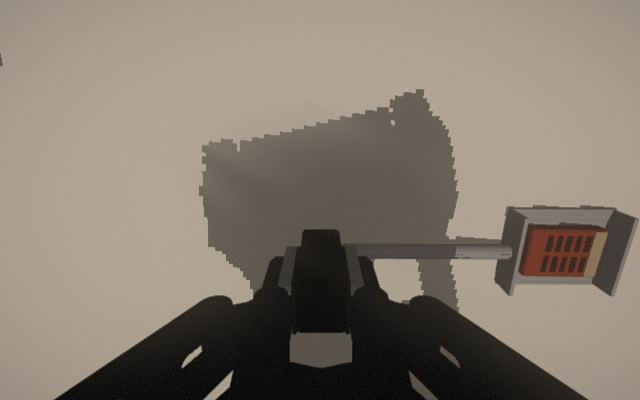

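Request:
step_arm --rows '[{"x": 0, "y": 0, "z": -0.02, "wx": 0, "wy": 0, "wz": 0, "claw": 1}, {"x": 0, "y": 0, "z": -0.08, "wx": 0, "wy": 0, "wz": 0, "claw": 1}, {"x": 0, "y": 0, "z": -0.18, "wx": 0, "wy": 0, "wz": 0, "claw": 1}, {"x": 0, "y": 0, "z": -0.32, "wx": 0, "wy": 0, "wz": 0, "claw": 1}, {"x": 0, "y": 0, "z": -0.46, "wx": 0, "wy": 0, "wz": 0, "claw": 1}, {"x": 0, "y": 0, "z": -0.6, "wx": 0, "wy": 0, "wz": 0, "claw": 1}, {"x": 0, "y": 0, "z": -0.72, "wx": 0, "wy": 0, "wz": 0, "claw": 1}, {"x": 0, "y": 0, "z": -0.77, "wx": 0, "wy": 0, "wz": 0, "claw": 1}]'

```text
time: 11.45
tool_pos: [0.5148, 0.248, 0.0994]
tool_rot: [-0.0, 0.999, 0.041, 0.001]
contact_force: [0.1, 0.6, -2.0]
gripper_width: 0.226
```

```bash
python3 - <<'E'
from h import *
s=state();print(s['tool_pos'],s['tool_rot'],s['contact_force'],s['gripper_width']*85)
T=camT('wrist',s);im=grab_frame('wrist');cv2.imwrite('pics/w7.png',im[:,:,::-1])
im=grab_frame('scene');cv2.imwrite('pics/s7.png',im[:,:,::-1])
# tool-frame points at tool z=.0133 (stem axis)
Tc=np.array(get_calibration('wrist')['tool_from_camera'])
old=cv2.imread('pics/w6.png')
for uv in [(380,250.5),(440,251.5),(500,252.5)]:
  o,d=ray('wrist',uv,Tc);print((o+d*(.0133-o[2])/d[2]).round(4))
for uv in [(567,250)]:
  o,d=ray('wrist',uv,Tc);print((o+d*(.0093-o[2])/d[2]).round(4))
E
```

```text
[0.51475528 0.24803436 0.0993674 ] [-6.74206334e-05  9.99154845e-01  4.10931214e-02  9.72595830e-04] [ 0.1124709   0.6318326  -2.01289669] 19.169079212820883
[-0.0001  0.0317  0.0133]
[-0.0007  0.0638  0.0133]
[-0.0013  0.0959  0.0133]
[0.0022 0.128  0.0093]
```

View pics/w7.png

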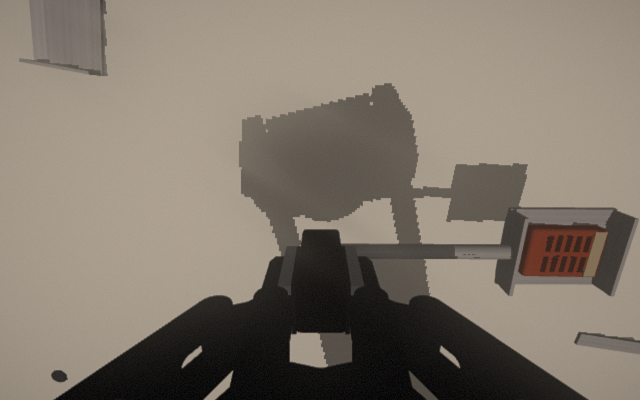

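View pics/s7.png

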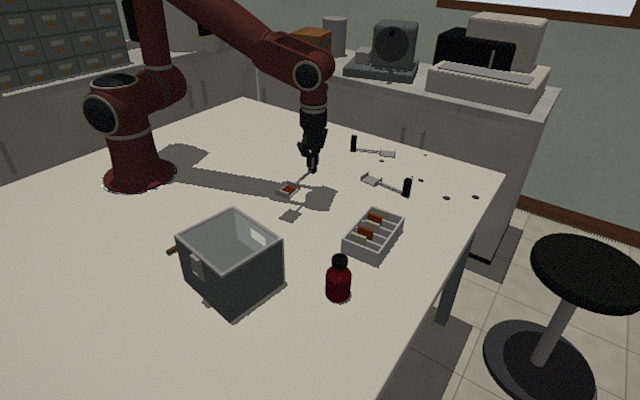

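```bash
python3 - <<'E'
from h import *
im=cv2.imread('pics/s7.png')
cv2.imwrite('pics/s7c.png',cv2.resize(im[205:260,225:295],None,fx=10,fy=10,interpolation=cv2.INTER_CUBIC))
Ts=camT('scene');sl=np.array([.5953,-.075,0]);u=np.array([.990,-.141,0]);n=np.array([-.141,-.990,0])
for z in (.068,.102):
  for a in(-.03,.03):
    for d in (0,.005): print(z,a,d,((proj('scene',sl+u*a+n*d+[0,0,z],Ts)-[225,205])*10+5).round())
E
```

```text
0.068 -0.03 0 [260. 325.]
0.068 -0.03 0.005 [243. 334.]
0.068 0.03 0 [427. 445.]
0.068 0.03 0.005 [410. 456.]
0.102 -0.03 0 [249. 210.]
0.102 -0.03 0.005 [232. 220.]
0.102 0.03 0 [419. 329.]
0.102 0.03 0.005 [402. 339.]
```

View pics/s7c.png

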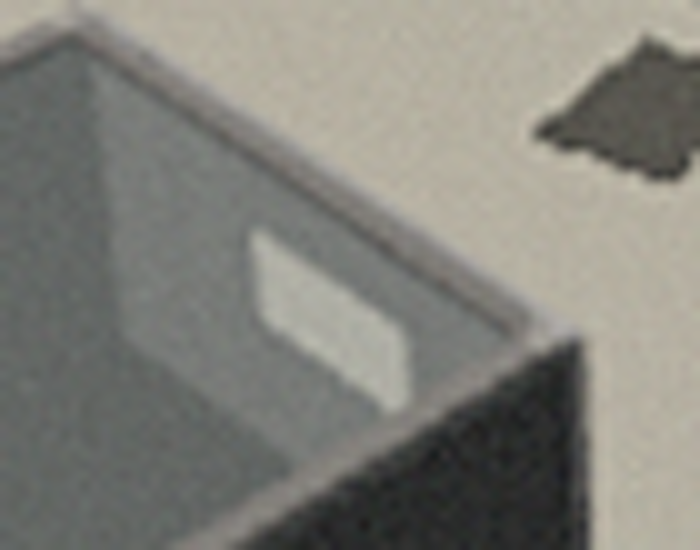

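Request:
step_arm --rows '[{"x": 0.03, "y": 0.04, "z": 0, "wx": 0, "wy": 0, "wz": 0.005, "claw": 1}, {"x": 0.08, "y": 0.11, "z": 0, "wx": 0, "wy": 0, "wz": 0.015, "claw": 1}, {"x": 0.16, "y": 0.2, "z": 0, "wx": 0, "wy": -0.0005, "wz": 0.03, "claw": 1}, {"x": 0.24, "y": 0.3, "z": 0, "wx": 0, "wy": -0.001, "wz": 0.05, "claw": 1}, {"x": 0.33, "y": 0.4, "z": 0, "wx": 0, "wy": -0.001, "wz": 0.07, "claw": 1}, {"x": 0.4, "y": 0.5, "z": 0.01, "wx": 0, "wy": -0.001, "wz": 0.09, "claw": 1}, {"x": 0.46, "y": 0.58, "z": 0.01, "wx": 0, "wy": -0.001, "wz": 0.105, "claw": 1}, {"x": 0.5, "y": 0.62, "z": 0.01, "wx": 0, "wy": -0.001, "wz": 0.112, "claw": 1}]'

```text
time: 12.55
tool_pos: [0.5695, 0.1896, 0.097]
tool_rot: [0.0, 0.997, -0.072, -0.001]
contact_force: [0.2, -0.3, -1.8]
gripper_width: 0.226
```

```bash
python3 - <<'E'
from h import *
s=state();print(s['tool_pos'],s['tool_rot'],s['contact_force'],s['gripper_width']*85)
rel((.6242,.128,.098),pose(-8.1),s)
E
```

```text
[0.56952857 0.18956794 0.09695147] [ 1.87216899e-04  9.97425933e-01 -7.16980185e-02 -9.31404278e-04] [ 0.20714582 -0.34948286 -1.84226023] 19.207300874726176
shift [ 0.629  0.531 -0.011] turn [ 0.0003  0.0009 -0.0011]
```

Request:
step_arm --rows '[{"x": 0.04, "y": 0.03, "z": 0, "wx": 0, "wy": 0, "wz": 0, "claw": 1}, {"x": 0.12, "y": 0.1, "z": 0, "wx": 0, "wy": 0, "wz": 0, "claw": 1}, {"x": 0.22, "y": 0.18, "z": 0, "wx": 0, "wy": 0, "wz": 0, "claw": 1}, {"x": 0.33, "y": 0.28, "z": 0, "wx": 0, "wy": 0, "wz": 0, "claw": 1}, {"x": 0.44, "y": 0.37, "z": 0, "wx": 0, "wy": 0, "wz": 0, "claw": 1}, {"x": 0.54, "y": 0.45, "z": 0, "wx": 0, "wy": 0, "wz": 0, "claw": 1}, {"x": 0.6, "y": 0.5, "z": 0, "wx": 0, "wy": 0, "wz": 0, "claw": 1}, {"x": 0.63, "y": 0.53, "z": 0, "wx": 0, "wy": 0, "wz": -0.001, "claw": 1}]'

```text
time: 13.55
tool_pos: [0.6243, 0.1284, 0.0969]
tool_rot: [0.0, 0.998, -0.07, -0.001]
contact_force: [-0.2, 0.2, -1.4]
gripper_width: 0.225
```

```bash
python3 - <<'E'
from h import *
s=state();print(s['tool_pos'],s['tool_rot'],s['contact_force'],s['joint_pos'].round(2))
for n in ('wrist','scene','top'):
  im=grab_frame(n);cv2.imwrite(f'pics/{n}8.png',im[:,:,::-1])
  if n=='top':cv2.imwrite('pics/top8.png',cv2.resize(im[130:270,280:520,::-1],None,fx=3.3,fy=3.3))
s=state();print(s['tool_pos'],s['tool_rot']);rel((.6242,.128,.098),pose(-8.1),s)
E
```

```text
[0.62426987 0.12837204 0.09686505] [ 1.55108929e-04  9.97547673e-01 -6.99833233e-02 -9.74556700e-04] [-0.17629826  0.18678497 -1.42653677] [ 0.09  0.2   1.69 -0.    1.26  1.8 ]
[0.62389411 0.12879097 0.09687153] [ 1.34710348e-04  9.97552546e-01 -6.99131850e-02 -1.02319065e-03]
shift [ 0.004  0.007 -0.011] turn [0.0002 0.001  0.0007]
```

View pics/wrist8.png

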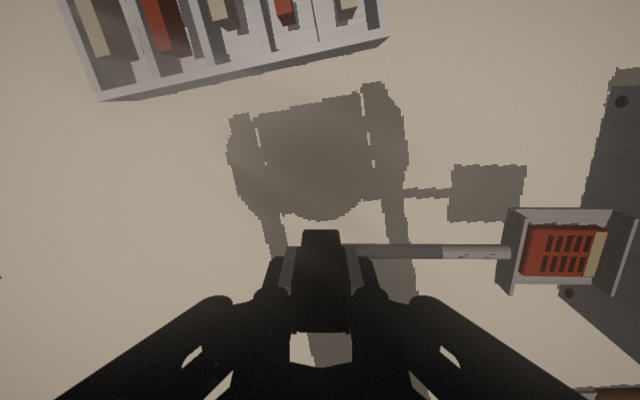

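View pics/top8.png

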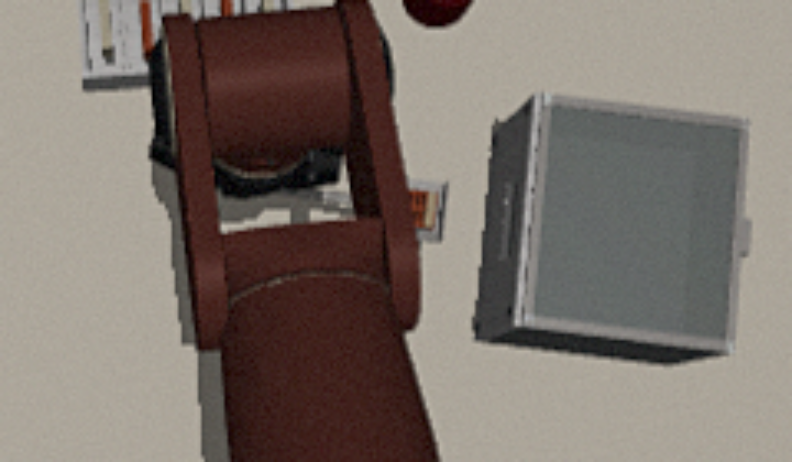

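View pics/scene8.png

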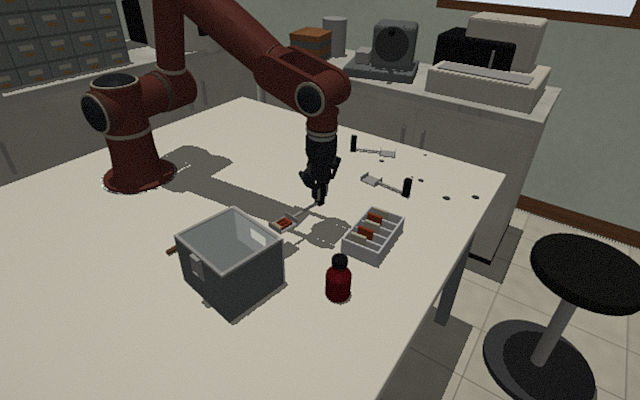

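```bash
python3 - <<'E'
from h import *
Tt=camT('top');f=lambda x,y:(x/3.3+280-.35,y/3.3+130-.35)
a=plane('top',f(447,181),.0925,Tt);b=plane('top',f(440,242),.0925,Tt);print(a,b,(a+b)/2,np.linalg.norm(a-b),np.degrees(np.arctan2(*(a-b)[1::-1])))
s=dict(tool_pos=np.array([.6243,.1284,.0975]),tool_rot=[1.5e-4,.99755,-.07,-.001])
T=camT('wrist',s)
# tray top corners in wrist pic: near end wall top, far end wall top
for nm,uv in [('near+',(515,207)),('near-',(496,281)),('far+',(613,208)),('far-',(607,297)),('near-b',(513,294))]:
  print(nm,plane('wrist',uv,.0925,T).round(4))
sl=np.array([.5953,-.075,0]);n=np.array([-.141,-.990,0]);u=np.array([.990,-.141,0])
p=(a+b)/2;print('lat,out',np.dot(u,p-sl),np.dot(n,p-sl))
im=cv2.imread('pics/wrist8.png');cv2.imwrite('pics/w8c.png',cv2.resize(im[190:310,480:640],None,fx=5,fy=5,interpolation=cv2.INTER_CUBIC))
im=cv2.imread('pics/scene8.png');cv2.imwrite('pics/s8c.png',cv2.resize(im[190:270,220:340],None,fx=6,fy=6,interpolation=cv2.INTER_CUBIC))
E
```

```text
[ 0.62394993 -0.02692569  0.0925    ] [ 0.57826092 -0.01987233  0.0925    ] [ 0.60110542 -0.02339901  0.0925    ] 0.046230252569896435 -8.775909499092638
near+ [0.6383 0.0316 0.0925]
near- [0.5981 0.0396 0.0925]
far+ [ 0.6311 -0.0154  0.0925]
far- [ 0.5799 -0.0191  0.0925]
near-b [0.5888 0.0305 0.0925]
lat,out -0.0015283698380843967 -0.051903546504224365
```

View pics/w8c.png

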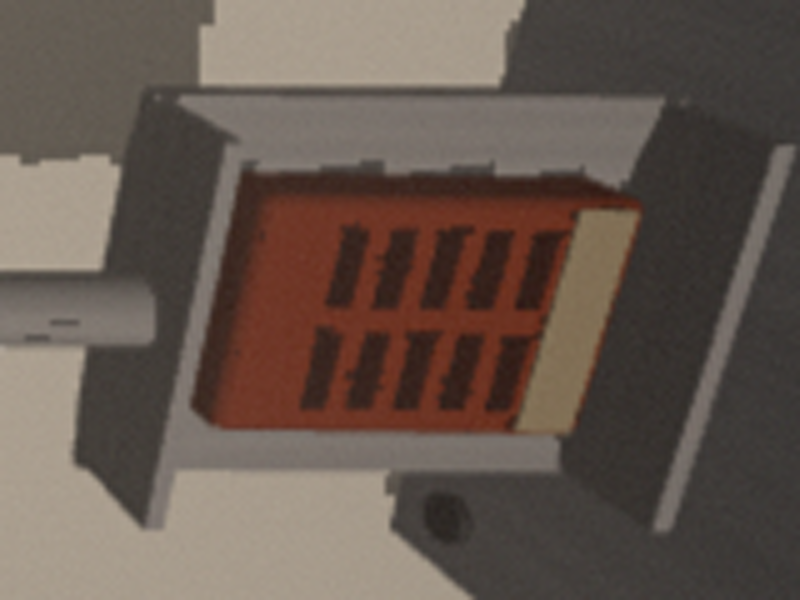

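View pics/s8c.png

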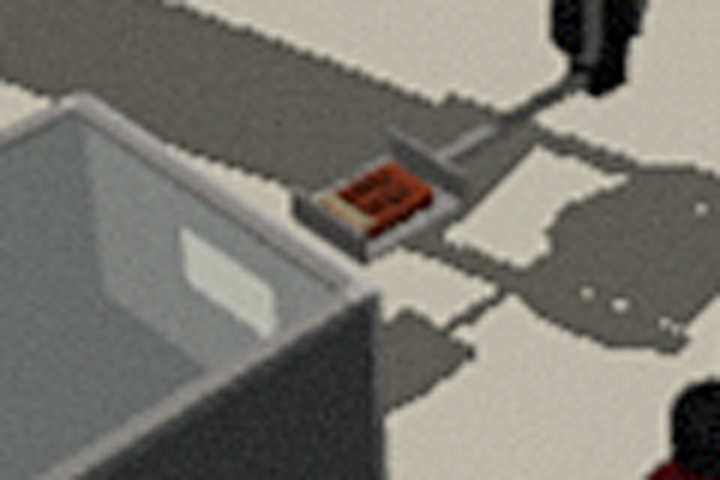

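```bash
python3 - <<'E'
from h import *
s=dict(tool_pos=np.array([.6243,.1284,.0975]),tool_rot=[1.5e-4,.99755,-.07,-.001])
T=camT('wrist',s);f=lambda x,y:(x/5+480-.4,y/5+190-.4)
sl=np.array([.5953,-.075,0]);n=np.array([-.141,-.990,0]);u=np.array([.990,-.141,0])
for z in (.0885,.0925):
  P=[plane('wrist',f(*a),z,T) for a in [(232,140),(153,528),(790,145),(662,532)]]
  m1=(P[0]+P[1])/2;m2=(P[2]+P[3])/2
  print(np.linalg.norm(P[0]-P[1]),np.linalg.norm(P[2]-P[3]),np.linalg.norm(m2-m1),m2, 'lat',np.dot(u,m1-sl),np.dot(u,m2-sl),'out',np.dot(n,m2-sl))
Ts=camT('scene');g=lambda x,y:(x/6+220-.4,y/6+190-.4)
# far wall top corners in scene & top
Tt=camT('top');q=lambda x,y:(x/3.3+280-.35,y/3.3+130-.35)
for a,b in [((447,181),(368,240)),((440,242),(299,192))]:
  print(tri([ray('top',q(*a),Tt),ray('scene',g(*b),Ts)]))
E
```

```text
0.04527035436528445 0.04523907128647776 0.05586853940652127 [ 0.59927016 -0.02867531  0.0885    ] lat -0.002149724219260959 -0.0026013226226432005 out -0.04642123434224118
0.04407489301673642 0.04404443603509862 0.05439321012322441 [ 0.60199731 -0.02481701  0.0925    ] lat -5.792670430957651e-06 -0.00044546564394007713 out -0.05062548489408669
(array([ 0.62393765, -0.02776973,  0.09030817]), [np.float64(0.000584067347419574), np.float64(0.0005840673474196082)])
(array([ 0.5796527 , -0.02000691,  0.08837253]), [np.float64(0.001034772593287358), np.float64(0.001034772593287206)])
```

Request:
step_arm --rows '[{"x": 0, "y": 0.02, "z": -0.005, "wx": 0, "wy": 0, "wz": 0, "claw": 1}, {"x": 0.005, "y": 0.07, "z": -0.01, "wx": 0, "wy": 0, "wz": 0, "claw": 1}, {"x": 0.01, "y": 0.14, "z": -0.015, "wx": 0, "wy": 0, "wz": 0, "claw": 1}, {"x": 0.01, "y": 0.22, "z": -0.015, "wx": 0, "wy": 0, "wz": 0, "claw": 1}, {"x": 0.01, "y": 0.3, "z": -0.015, "wx": 0, "wy": 0, "wz": 0, "claw": 1}, {"x": 0.01, "y": 0.36, "z": -0.015, "wx": 0, "wy": 0, "wz": 0, "claw": 1}, {"x": 0.01, "y": 0.39, "z": -0.015, "wx": 0, "wy": 0, "wz": 0, "claw": 1}, {"x": 0.01, "y": 0.4, "z": -0.015, "wx": 0, "wy": 0, "wz": 0, "claw": 1}]'

```text
time: 14.7
tool_pos: [0.6194, 0.0888, 0.0984]
tool_rot: [0.0, 0.998, -0.07, -0.001]
contact_force: [-0.3, -0.0, -1.4]
gripper_width: 0.229
```

```bash
python3 - <<'E'
from h import *
s=state();print(s['tool_pos'],s['tool_rot'],s['contact_force'],s['joint_pos'].round(2))
for n in ('wrist','scene','top'):
  im=grab_frame(n);cv2.imwrite(f'pics/{n}9.png',im[:,:,::-1])
  if n=='top':cv2.imwrite('pics/t9c.png',cv2.resize(im[150:250,390:520,::-1],None,fx=6,fy=6,interpolation=cv2.INTER_CUBIC))
  if n=='scene':cv2.imwrite('pics/s9c.png',cv2.resize(im[190:270,220:340,::-1],None,fx=6,fy=6,interpolation=cv2.INTER_CUBIC))
u=.075
sl=np.array([.5953,-.075,0]);n=np.array([-.141,-.990,0])
rel(sl-n*.075+[0,0,.0985],pose(-8.1),s)
E
```

```text
[0.6193643  0.0888449  0.09844243] [ 1.52994069e-04  9.97548875e-01 -6.99671527e-02 -9.03812572e-04] [-0.26410883 -0.0450637  -1.43058522] [ 0.02  0.17  1.72 -0.    1.26  1.73]
shift [-0.009  0.906 -0.   ] turn [0.0002 0.0009 0.0007]
```

View pics/wrist9.png

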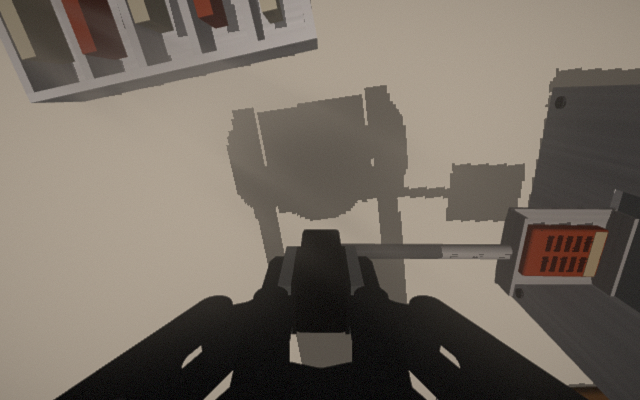

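View pics/t9c.png

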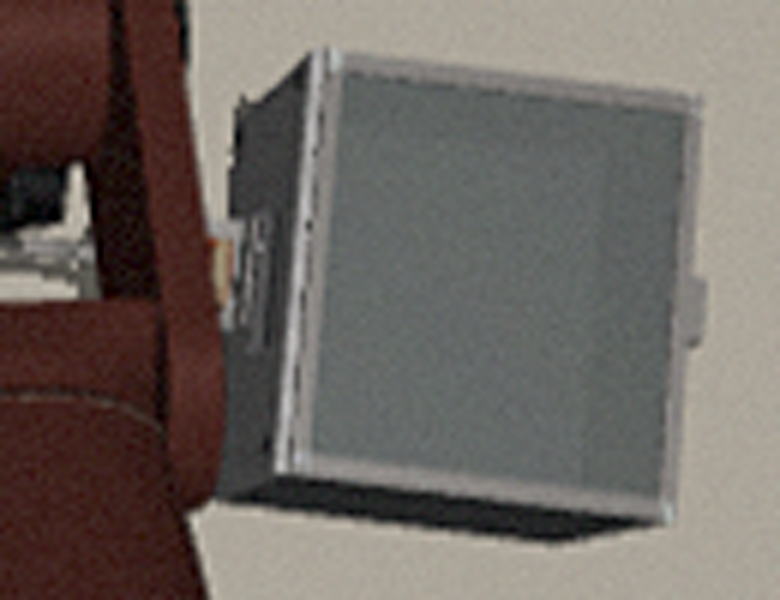

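View pics/s9c.png

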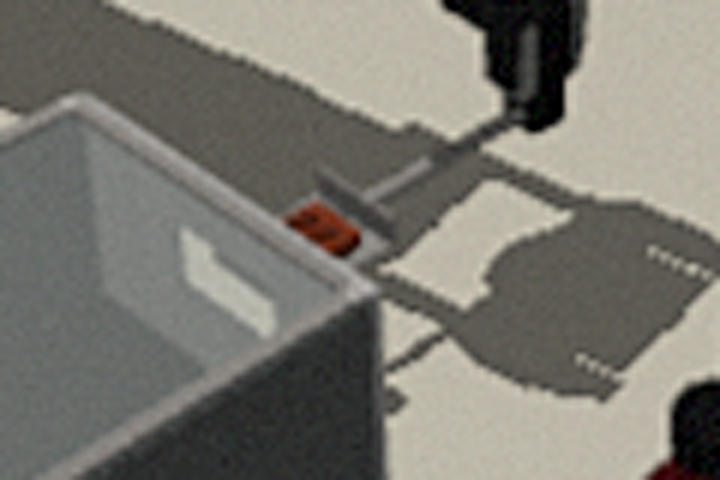

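```bash
python3 - <<'E'
from h import *
Tt=camT('top');sl=np.array([.5953,-.075,0]);n=np.array([-.141,-.990,0]);u=np.array([.990,-.141,0])
im=cv2.imread('pics/t9c.png');iw=cv2.imread('pics/wrist9.png');iw=cv2.resize(iw[150:400,440:640],None,fx=3,fy=3)
s=dict(tool_pos=np.array([.6194,.0888,.0984]),tool_rot=[1.5e-4,.99755,-.07,-.001]);T=camT('wrist',s)
for z in (.068,.102):
  for a in (-.03,.03):
    p=sl+u*a+[0,0,z];q=(proj('top',p,Tt)-[390,150]+.5)*6;cv2.circle(im,tuple(int(v) for v in q),2,(0,255,0),-1)
    q=(proj('wrist',p,T)-[440,150]+.5)*3;cv2.circle(iw,tuple(int(v) for v in q),3,(0,255,0),-1)
cv2.imwrite('pics/t9d.png',im[150:400,150:400].repeat(2,0).repeat(2,1));cv2.imwrite('pics/w9d.png',iw[:600])
E
```

```text
(no output)
```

View pics/t9d.png

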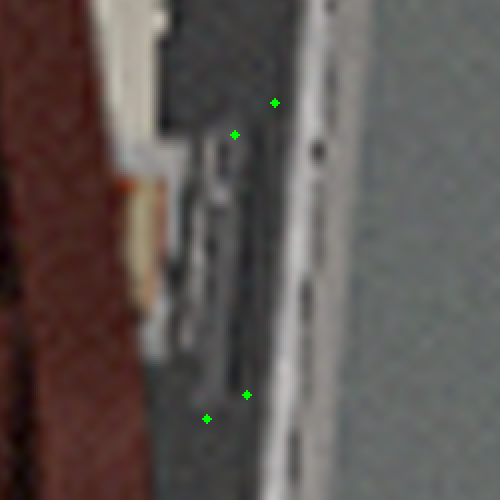

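View pics/w9d.png

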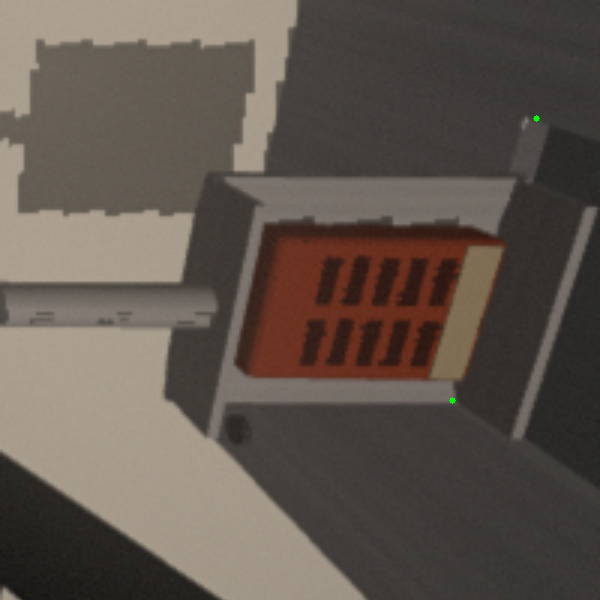

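Request:
step_arm --rows '[{"x": 0.01, "y": 0.01, "z": 0, "wx": 0, "wy": 0, "wz": 0, "claw": 1}, {"x": 0.015, "y": 0.06, "z": 0, "wx": 0, "wy": 0, "wz": 0, "claw": 1}, {"x": 0.015, "y": 0.16, "z": 0, "wx": 0, "wy": 0, "wz": 0, "claw": 1}, {"x": 0.015, "y": 0.3, "z": 0, "wx": 0, "wy": 0, "wz": 0, "claw": 1}, {"x": 0.015, "y": 0.46, "z": 0, "wx": 0, "wy": 0, "wz": 0, "claw": 1}, {"x": 0.015, "y": 0.6, "z": 0, "wx": 0, "wy": 0, "wz": 0, "claw": 1}, {"x": 0.015, "y": 0.7, "z": 0, "wx": 0, "wy": 0, "wz": 0, "claw": 1}, {"x": 0.015, "y": 0.74, "z": 0, "wx": 0, "wy": 0, "wz": 0, "claw": 1}]'

```text
time: 15.85
tool_pos: [0.6105, 0.0147, 0.0985]
tool_rot: [0.0, 0.998, -0.07, -0.001]
contact_force: [-0.2, 1.6, -0.6]
gripper_width: 0.227
```

```bash
python3 - <<'E'
from h import *
s=state();print(s['tool_pos'],s['tool_rot'],s['contact_force'],s['joint_pos'].round(2))
for n in ('wrist','scene','top'):
  im=grab_frame(n);cv2.imwrite(f'pics/{n}10.png',im[:,:,::-1])
  if n=='top':cv2.imwrite('pics/t10c.png',cv2.resize(im[150:250,390:520,::-1],None,fx=6,fy=6,interpolation=cv2.INTER_CUBIC))
  if n=='scene':cv2.imwrite('pics/s10c.png',cv2.resize(im[190:270,220:340,::-1],None,fx=6,fy=6,interpolation=cv2.INTER_CUBIC))
sl=np.array([.5953,-.075,0]);n=np.array([-.141,-.990,0])
rel(sl-n*.072+[.002,0,.0985],pose(-8.1),s)
E
```

```text
[0.61049039 0.01472286 0.09853847] [ 1.44643944e-04  9.97524776e-01 -7.03105969e-02 -8.48612193e-04] [-0.2446856   1.56903832 -0.59660327] [-0.1   0.14  1.75 -0.    1.25  1.61]
shift [-0.004  0.187  0.   ] turn [0.0002 0.0008 0.0003]
```

View pics/wrist10.png

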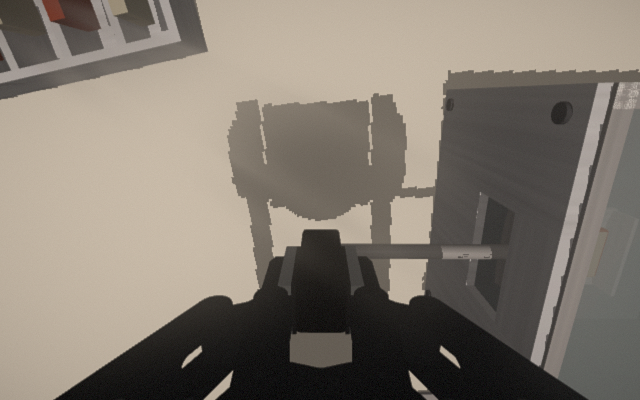

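View pics/t10c.png

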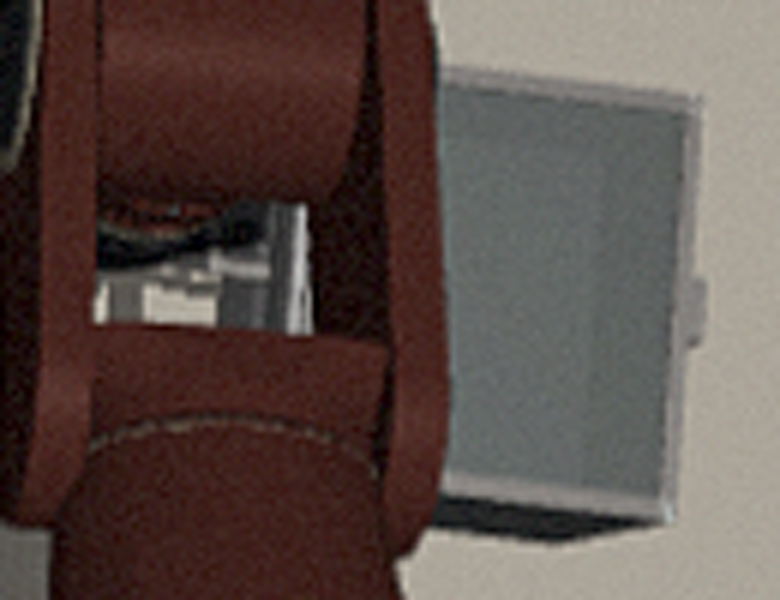

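View pics/s10c.png

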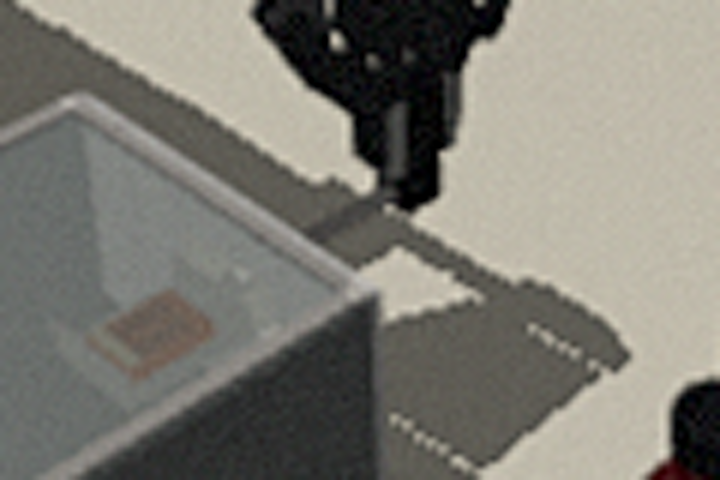

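Request:
step_arm --rows '[{"x": 0, "y": 0.03, "z": 0, "wx": 0, "wy": 0, "wz": 0, "claw": 1}, {"x": 0, "y": 0.09, "z": 0, "wx": 0, "wy": 0, "wz": 0, "claw": 1}, {"x": 0, "y": 0.15, "z": 0, "wx": 0, "wy": 0, "wz": 0, "claw": 1}, {"x": 0, "y": 0.18, "z": 0, "wx": 0, "wy": 0, "wz": 0, "claw": 1}, {"x": -0.008, "y": 0.18, "z": 0, "wx": 0, "wy": 0.03, "wz": 0, "claw": 1}, {"x": -0.019, "y": 0.18, "z": 0.002, "wx": 0, "wy": 0.07, "wz": 0, "claw": 1}, {"x": -0.032, "y": 0.18, "z": 0.004, "wx": 0, "wy": 0.12, "wz": 0, "claw": 1}, {"x": -0.047, "y": 0.18, "z": 0.009, "wx": 0, "wy": 0.18, "wz": 0, "claw": 1}]'

```text
time: 17.0
tool_pos: [0.6038, -0.0019, 0.0982]
tool_rot: [0.013, 0.981, -0.069, 0.18]
contact_force: [-0.4, -0.3, -1.7]
gripper_width: 0.227
```

Request:
step_arm --rows '[{"x": -0.016, "y": 0, "z": 0.001, "wx": 0, "wy": 0.06, "wz": 0, "claw": 1}, {"x": -0.032, "y": 0, "z": 0.004, "wx": 0, "wy": 0.12, "wz": 0, "claw": 1}, {"x": -0.045, "y": 0, "z": 0.008, "wx": 0, "wy": 0.17, "wz": 0, "claw": 1}, {"x": -0.049, "y": 0, "z": 0.01, "wx": 0, "wy": 0.19, "wz": 0, "claw": 1}, {"x": -0.049, "y": 0, "z": 0.01, "wx": 0, "wy": 0.19, "wz": 0, "claw": 1}, {"x": -0.049, "y": 0, "z": 0.01, "wx": 0, "wy": 0.19, "wz": 0, "claw": 1}, {"x": -0.049, "y": 0, "z": 0.01, "wx": 0, "wy": 0.19, "wz": 0, "claw": 1}, {"x": -0.049, "y": 0, "z": 0.01, "wx": 0, "wy": 0.19, "wz": 0, "claw": 1}]'

```text
time: 18.0
tool_pos: [0.5997, -0.0012, 0.0955]
tool_rot: [0.025, 0.93, -0.065, 0.36]
contact_force: [-0.7, -0.2, -1.3]
gripper_width: 0.223
```

```bash
python3 - <<'E'
from h import *
s=state();print(s['tool_pos'],s['tool_rot'],s['contact_force'],s['joint_pos'].round(2))
print((pose(-8.1).inv()*Rq(s['tool_rot'])).as_rotvec(), s['tool_pos']+Rq(s['tool_rot']).apply([0,0,.0133]))
for n in ('wrist','scene'):
  im=grab_frame(n);cv2.imwrite(f'pics/{n}11.png',im[:,:,::-1])
  if n=='scene':cv2.imwrite('pics/s11c.png',cv2.resize(im[170:290,160:330,::-1],None,fx=4.7,fy=4.7,interpolation=cv2.INTER_CUBIC))
E
```

```text
[ 0.5996729  -0.00116295  0.09545085] [ 0.02547756  0.93029083 -0.06512283  0.36009566] [-0.66139797 -0.15574806 -1.25619669] [-0.12 -0.24  2.26 -0.04  0.39  1.62]
[ 3.79311426e-05  7.38671104e-01 -1.52121482e-03] [ 0.6085396  -0.00241719  0.08561731]
```

View pics/wrist11.png

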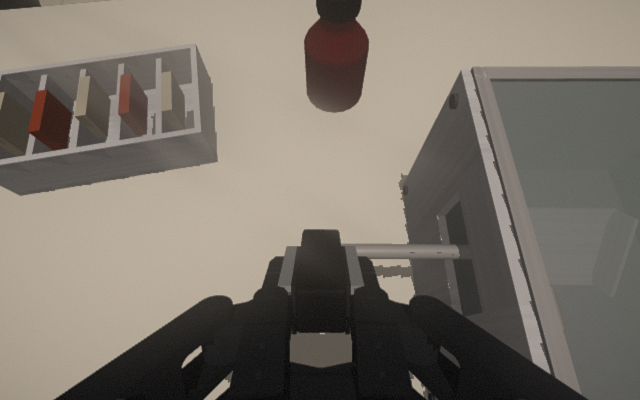

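View pics/s11c.png

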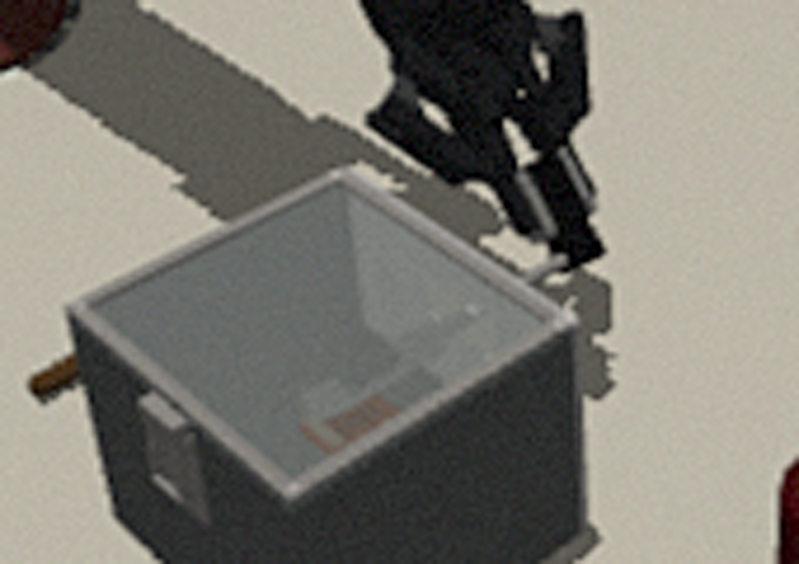

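```bash
python3 - <<'E'
from h import *
Ts=camT('scene');sl=np.array([.5953,-.075,0]);n=np.array([-.141,-.990,0]);u=np.array([.990,-.141,0])
for z in (.039,.06,.085):
  p=plane('scene',(160+355/4.7,170+422/4.7),z,Ts);print(z,p,np.dot(n,p-sl),np.dot(u,p-sl))
im=grab_frame('top');cv2.imwrite('pics/t11c.png',cv2.resize(im[150:250,390:520,::-1],None,fx=6,fy=6,interpolation=cv2.INTER_CUBIC))
im=grab_frame('scene');cv2.imwrite('pics/s12c.png',cv2.resize(im[205:280,170:295,::-1],None,fx=6.4,fy=6.4,interpolation=cv2.INTER_CUBIC))
E
```

```text
0.039 [ 0.56848562 -0.12598594  0.039     ] 0.054256913700521825 -0.019357222143382022
0.06 [ 0.58616627 -0.14069521  0.06      ] 0.0663261182927287 0.00022063116649596716
0.085 [ 0.60721466 -0.15820625  0.085     ] 0.08069421899773678 0.023527599392541298
```

View pics/t11c.png

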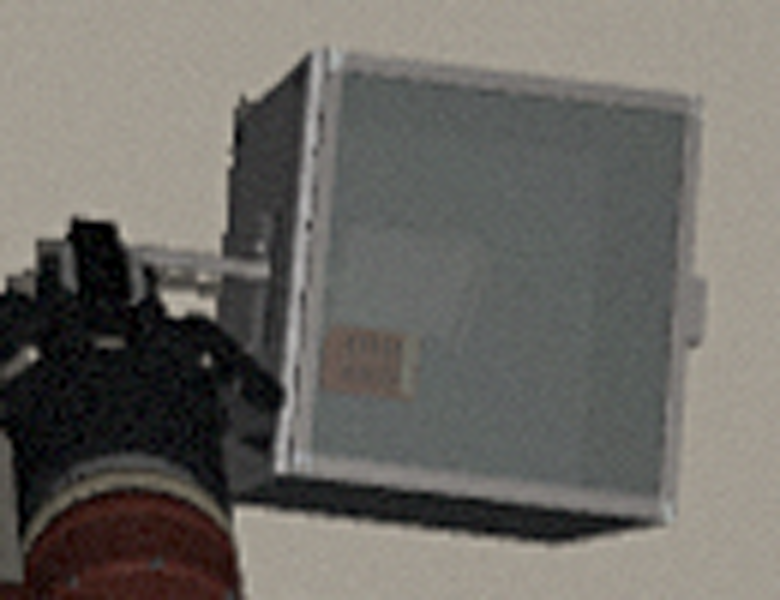

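View pics/s12c.png

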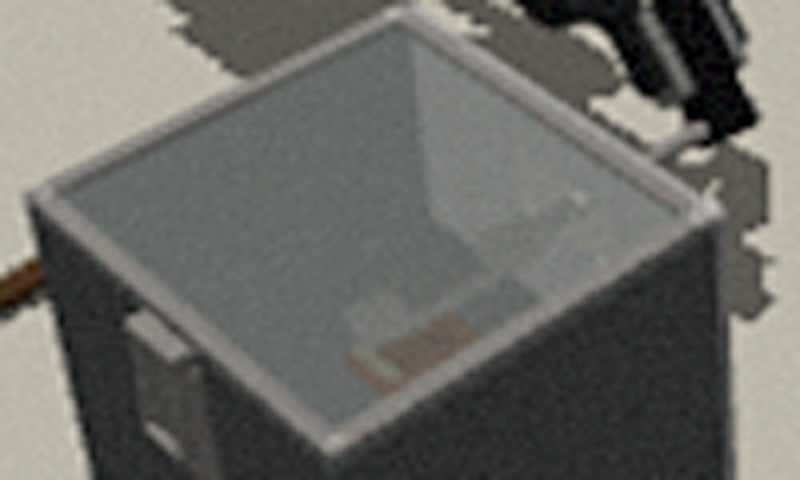

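```bash
python3 - <<'E'
from h import *
sl=np.array([.5953,-.075,0]);n=np.array([-.141,-.990,0]);u=np.array([.990,-.141,0])
p,e=tri([ray('scene',(170+415/6.4,205+352/6.4),camT('scene')),ray('top',(390+368/6,150+362/6),camT('top'))])
print(p,e,np.dot(n,p-sl),np.dot(u,p-sl))
E
```

```text
[ 0.56696289 -0.12735559  0.03851625] [np.float64(0.00045420361160561097), np.float64(0.00045420361160564506)] 0.05582756288567703 -0.020671599812041627
```

Request:
step_arm --rows '[{"x": 0.008, "y": 0, "z": 0.001, "wx": 0, "wy": -0.03, "wz": 0, "claw": 1}, {"x": 0.021, "y": 0, "z": 0.002, "wx": 0, "wy": -0.08, "wz": 0, "claw": 1}, {"x": 0.037, "y": 0, "z": 0.005, "wx": 0, "wy": -0.14, "wz": 0, "claw": 1}, {"x": 0.052, "y": 0, "z": 0.01, "wx": 0, "wy": -0.2, "wz": 0, "claw": 1}, {"x": 0.066, "y": 0, "z": 0.018, "wx": 0, "wy": -0.26, "wz": 0, "claw": 1}, {"x": 0.079, "y": 0, "z": 0.026, "wx": 0, "wy": -0.32, "wz": 0, "claw": 1}, {"x": 0.087, "y": 0, "z": 0.032, "wx": 0, "wy": -0.355, "wz": 0, "claw": 1}, {"x": 0.09, "y": 0, "z": 0.035, "wx": 0, "wy": -0.37, "wz": 0, "claw": 1}]'

```text
time: 19.2
tool_pos: [0.609, -0.0025, 0.0984]
tool_rot: [0.0, 0.998, -0.07, -0.001]
contact_force: [-0.4, 0.1, -1.1]
gripper_width: 0.224
```

```bash
python3 - <<'E'
from h import *
s=state();print(s['tool_pos'],s['tool_rot'],s['contact_force'],s['joint_pos'].round(2))
sl=np.array([.5953,-.075,0]);n=np.array([-.141,-.990,0])
rel(np.array([.6105,.0147,.0985])-n*0.0,pose(-8.1),s)
im=grab_frame('wrist');cv2.imwrite('pics/w12.png',im[:,:,::-1])
E
```

```text
[ 0.60902657 -0.00246844  0.09843604] [ 1.91372891e-04  9.97557972e-01 -6.98373627e-02 -8.93929546e-04] [-0.36935422  0.09393027 -1.09005266] [-0.13  0.13  1.76 -0.    1.25  1.58]
shift [-0.009 -0.172 -0.001] turn [0.0003 0.0009 0.0008]
```

View pics/w12.png

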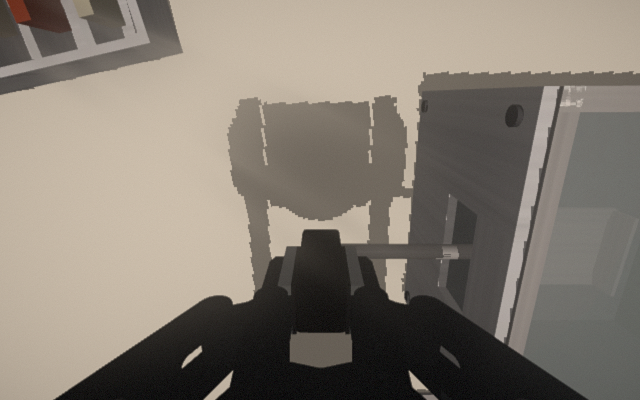

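Request:
step_arm --rows '[{"x": 0, "y": -0.03, "z": 0, "wx": 0, "wy": 0, "wz": 0, "claw": 1}, {"x": 0, "y": -0.11, "z": 0, "wx": 0, "wy": 0, "wz": 0, "claw": 1}, {"x": 0, "y": -0.24, "z": 0, "wx": 0, "wy": 0, "wz": 0, "claw": 1}, {"x": 0, "y": -0.4, "z": 0, "wx": 0, "wy": 0, "wz": 0, "claw": 1}, {"x": 0, "y": -0.57, "z": 0, "wx": 0, "wy": 0, "wz": 0, "claw": 1}, {"x": 0, "y": -0.74, "z": 0, "wx": 0, "wy": 0, "wz": 0, "claw": 1}, {"x": 0, "y": -0.89, "z": 0, "wx": 0, "wy": 0, "wz": 0, "claw": 1}, {"x": 0, "y": -1.0, "z": 0, "wx": 0, "wy": 0, "wz": 0, "claw": 1}]'

```text
time: 20.25
tool_pos: [0.6222, 0.0979, 0.0983]
tool_rot: [0.0, 0.998, -0.07, -0.001]
contact_force: [0.4, 0.1, -1.4]
gripper_width: 0.227
```

Request:
step_arm --rows '[{"x": 0, "y": -0.1, "z": 0, "wx": 0, "wy": 0, "wz": 0, "claw": 1}, {"x": -0.03, "y": -0.22, "z": 0, "wx": 0, "wy": 0, "wz": 0, "claw": 1}, {"x": -0.08, "y": -0.34, "z": 0, "wx": 0, "wy": 0, "wz": 0, "claw": 1}, {"x": -0.15, "y": -0.46, "z": 0.05, "wx": 0, "wy": 0, "wz": 0, "claw": 1}, {"x": -0.22, "y": -0.58, "z": 0.1, "wx": 0, "wy": 0, "wz": 0, "claw": 1}, {"x": -0.29, "y": -0.68, "z": 0.16, "wx": 0, "wy": 0, "wz": 0, "claw": 1}, {"x": -0.36, "y": -0.76, "z": 0.22, "wx": 0, "wy": 0, "wz": 0, "claw": 1}, {"x": -0.4, "y": -0.8, "z": 0.25, "wx": 0, "wy": 0, "wz": 0, "claw": 1}]'

```text
time: 21.25
tool_pos: [0.5927, 0.182, 0.0726]
tool_rot: [0.0, 0.998, -0.07, -0.001]
contact_force: [0.1, -0.5, -1.1]
gripper_width: 0.227
```

```bash
python3 - <<'E'
from h import *
s=state();print(s['tool_pos'],s['tool_rot'],s['contact_force'],s['joint_pos'].round(2))
for n in ('wrist','scene'):
  im=grab_frame(n);cv2.imwrite(f'pics/{n}13.png',im[:,:,::-1])
s=state();rel(s['tool_pos']*[1,1,0]+[0,0,.0215],pose(-8.1),s)
E
```

```text
[0.59271161 0.18201789 0.07255517] [ 3.72324097e-04  9.97572320e-01 -6.96230403e-02 -1.39971745e-03] [ 0.0648233  -0.51997378 -1.07608761] [ 0.18  0.19  1.74 -0.    1.21  1.89]
shift [ 0.001 -0.     0.512] turn [0.0005 0.0014 0.001 ]
```

View pics/wrist13.png

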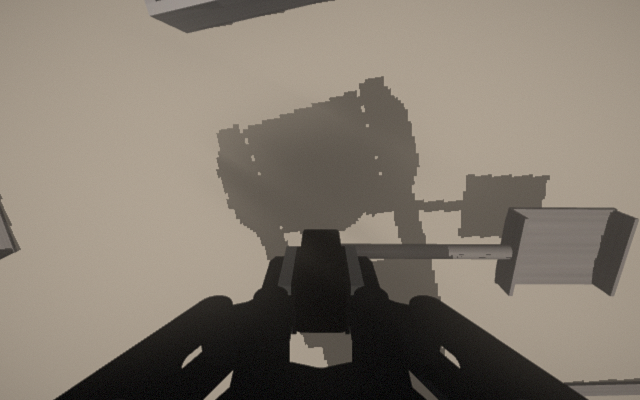

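View pics/scene13.png

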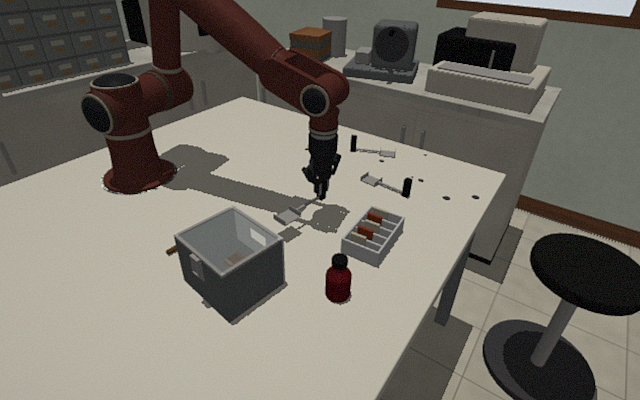

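Request:
step_arm --rows '[{"x": 0, "y": 0, "z": 0.04, "wx": 0, "wy": 0.001, "wz": 0, "claw": 1}, {"x": 0, "y": 0, "z": 0.12, "wx": 0, "wy": 0.001, "wz": 0, "claw": 1}, {"x": 0, "y": 0, "z": 0.22, "wx": 0, "wy": 0.001, "wz": 0, "claw": 1}, {"x": 0, "y": 0, "z": 0.32, "wx": 0, "wy": 0.001, "wz": 0, "claw": 1}, {"x": 0, "y": 0, "z": 0.4, "wx": 0, "wy": 0.001, "wz": 0, "claw": 1}, {"x": 0, "y": 0, "z": 0.45, "wx": 0, "wy": 0.001, "wz": 0, "claw": 1}, {"x": 0, "y": 0, "z": 0.48, "wx": 0, "wy": 0.001, "wz": 0, "claw": 1}, {"x": 0, "y": 0, "z": 0.495, "wx": 0, "wy": 0.001, "wz": 0, "claw": 1}]'

```text
time: 22.35
tool_pos: [0.5936, 0.1815, 0.0239]
tool_rot: [0.0, 0.998, -0.07, 0.0]
contact_force: [0.0, 0.5, -1.6]
gripper_width: 0.225
```

```bash
python3 - <<'E'
from h import *
s=state();print(s['tool_pos'],s['tool_rot'],s['contact_force'],s['ft_torque'])
E
```

```text
[0.59364032 0.18153967 0.0239464 ] [ 2.25774828e-04  9.97556120e-01 -6.98688653e-02  2.80101131e-04] [ 1.56975625e-03  5.20094591e-01 -1.60504795e+00] [ 0.12622356 -0.03010193 -0.02014175]
```

Still airborne (about −1.5 N weight). Lower slowly.

Request:
step_arm --rows '[{"x": 0, "y": 0, "z": 0.005, "wx": 0, "wy": 0, "wz": 0, "claw": 1}, {"x": 0, "y": 0, "z": 0.01, "wx": 0, "wy": 0, "wz": 0, "claw": 1}, {"x": 0, "y": 0, "z": 0.015, "wx": 0, "wy": 0, "wz": 0, "claw": 1}, {"x": 0, "y": 0, "z": 0.02, "wx": 0, "wy": 0, "wz": 0, "claw": 1}, {"x": 0, "y": 0, "z": 0.022, "wx": 0, "wy": 0, "wz": 0, "claw": 1}, {"x": 0, "y": 0, "z": 0.022, "wx": 0, "wy": 0, "wz": 0, "claw": 1}, {"x": 0, "y": 0, "z": 0.022, "wx": 0, "wy": 0, "wz": 0, "claw": 1}, {"x": 0, "y": 0, "z": 0.022, "wx": 0, "wy": 0, "wz": 0, "claw": 1}]'

```text
time: 23.35
tool_pos: [0.5935, 0.1815, 0.0217]
tool_rot: [0.0, 0.998, -0.07, 0.0]
contact_force: [0.3, 0.7, -1.5]
gripper_width: 0.226
```

```bash
python3 - <<'E'
from h import *
s=state();print(s['tool_pos'],s['tool_rot'],s['contact_force'],s['ft_torque'])
im=grab_frame('wrist');cv2.imwrite('pics/w14.png',im[:,:,::-1])
E
```

```text
[0.59346387 0.18147393 0.02167244] [ 2.74028707e-04  9.97553544e-01 -6.99059605e-02  9.37961947e-05] [ 0.34683228  0.72570924 -1.50746318] [ 0.12115658 -0.01666781  0.04996845]
```

View pics/w14.png

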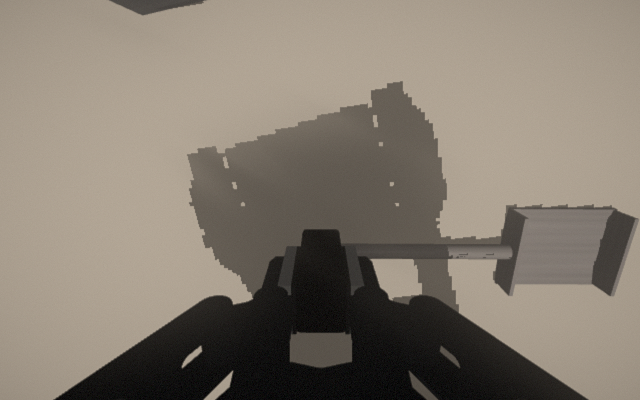

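Request:
step_arm --rows '[{"x": 0, "y": 0, "z": 0.003, "wx": 0, "wy": 0, "wz": 0, "claw": 1}, {"x": 0, "y": 0, "z": 0.006, "wx": 0, "wy": 0, "wz": 0, "claw": 1}, {"x": 0, "y": 0, "z": 0.009, "wx": 0, "wy": 0, "wz": 0, "claw": 1}, {"x": 0, "y": 0, "z": 0.012, "wx": 0, "wy": 0, "wz": 0, "claw": 1}, {"x": 0, "y": 0, "z": 0.012, "wx": 0, "wy": 0, "wz": 0, "claw": 1}, {"x": 0, "y": 0, "z": 0.012, "wx": 0, "wy": 0, "wz": 0, "claw": 1}, {"x": 0, "y": 0, "z": 0.012, "wx": 0, "wy": 0, "wz": 0, "claw": 1}, {"x": 0, "y": 0, "z": 0.012, "wx": 0, "wy": 0, "wz": 0, "claw": 1}]'

```text
time: 24.4
tool_pos: [0.5936, 0.1815, 0.0213]
tool_rot: [0.0, 0.998, -0.07, 0.0]
contact_force: [-1.8, -1.3, 4.6]
gripper_width: 0.226
```

Request:
step_arm --rows '[{"x": 0, "y": 0, "z": 0, "wx": 0, "wy": 0, "wz": 0, "claw": 0.6}, {"x": 0, "y": 0, "z": 0, "wx": 0, "wy": 0, "wz": 0, "claw": 0.3}, {"x": 0, "y": 0, "z": 0, "wx": 0, "wy": 0, "wz": 0, "claw": 0}, {"x": 0, "y": 0, "z": 0, "wx": 0, "wy": 0, "wz": 0, "claw": -0.5}, {"x": 0, "y": 0, "z": 0, "wx": 0, "wy": 0, "wz": 0, "claw": -1}, {"x": 0, "y": 0, "z": 0, "wx": 0, "wy": 0, "wz": 0, "claw": -1}, {"x": 0, "y": 0, "z": 0, "wx": 0, "wy": 0, "wz": 0, "claw": -1}, {"x": 0, "y": 0, "z": -0.05, "wx": 0, "wy": 0, "wz": 0, "claw": -1}]'

```text
time: 25.4
tool_pos: [0.593, 0.1814, 0.0252]
tool_rot: [0.0, 0.998, -0.07, -0.0]
contact_force: [0.7, -0.2, -0.1]
gripper_width: 1.0
```

```bash
python3 - <<'E'
from h import *
s=state();print(s['tool_pos'],s['contact_force'],s['gripper_width'])
im=grab_frame('wrist');cv2.imwrite('pics/w15.png',im[:,:,::-1])
E
```

```text
[0.59304557 0.18139223 0.02516174] [ 0.74633842 -0.20948025 -0.13859111] 1.0001317936518332
```

View pics/w15.png

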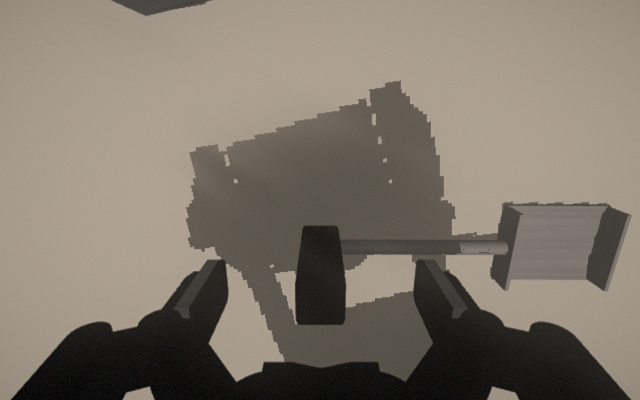

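Released, block free midway between the fingers. Retreat straight up.

Request:
step_arm --rows '[{"x": 0, "y": 0, "z": -0.06, "wx": 0, "wy": 0, "wz": 0, "claw": -1}, {"x": 0, "y": 0, "z": -0.16, "wx": 0, "wy": 0, "wz": 0, "claw": -1}, {"x": 0, "y": 0, "z": -0.3, "wx": 0, "wy": 0, "wz": 0, "claw": -1}, {"x": 0, "y": 0, "z": -0.45, "wx": 0, "wy": 0, "wz": 0, "claw": -1}, {"x": 0, "y": 0, "z": -0.6, "wx": 0, "wy": 0, "wz": 0, "claw": -1}, {"x": 0, "y": 0, "z": -0.75, "wx": 0, "wy": 0, "wz": 0, "claw": -1}, {"x": 0, "y": 0, "z": -0.9, "wx": 0, "wy": 0, "wz": 0, "claw": -1}, {"x": 0, "y": 0, "z": -1.0, "wx": 0, "wy": 0, "wz": 0, "claw": -1}]'

```text
time: 26.45
tool_pos: [0.5939, 0.1816, 0.1269]
tool_rot: [0.0, 0.998, -0.07, 0.001]
contact_force: [0.4, -0.5, -0.6]
gripper_width: 0.996
```

Request:
step_arm --rows '[{"x": 0, "y": 0, "z": -0.1, "wx": 0, "wy": 0, "wz": 0, "claw": -1}, {"x": 0, "y": 0, "z": -0.2, "wx": 0, "wy": 0, "wz": 0, "claw": -1}, {"x": 0, "y": 0, "z": -0.35, "wx": 0, "wy": 0, "wz": 0, "claw": -1}, {"x": 0, "y": 0, "z": -0.5, "wx": 0, "wy": 0, "wz": 0, "claw": -1}, {"x": 0, "y": 0, "z": -0.65, "wx": 0, "wy": 0, "wz": 0, "claw": -1}, {"x": 0, "y": 0, "z": -0.75, "wx": 0, "wy": 0, "wz": 0, "claw": -1}, {"x": 0, "y": 0, "z": -0.8, "wx": 0, "wy": 0, "wz": 0, "claw": -1}, {"x": 0, "y": 0, "z": -0.8, "wx": 0, "wy": 0, "wz": 0, "claw": -1}]'

```text
time: 27.45
tool_pos: [0.5935, 0.1816, 0.2057]
tool_rot: [0.0, 0.998, -0.07, 0.0]
contact_force: [0.5, 0.1, 0.0]
gripper_width: 0.998
```

```bash
python3 - <<'E'
from h import *
s=state();print(s['tool_pos'],s['contact_force'],s['gripper_width'],s['time'])
for n in ('scene','top'):
  im=grab_frame(n);cv2.imwrite(f'pics/{n}16.png',im[:,:,::-1])
a=cv2.imread('pics/top0.png');b=cv2.imread('pics/top16.png')
d=cv2.absdiff(a,b).max(2)
for n,(x0,y0,x1,y1) in dict(rack=(300,110,375,160),bottle=(398,105,430,142),spat=(395,268,480,288),case=(420,150,512,245)).items(): print(n,(d[y0:y1,x0:x1]>40).sum())
E
```

```text
[0.59349889 0.18159958 0.20569217] [0.47100488 0.11692413 0.02423753] 0.9982327403486584 27.45
rack 1701
bottle 0
spat 23
case 0
```

View pics/scene16.png

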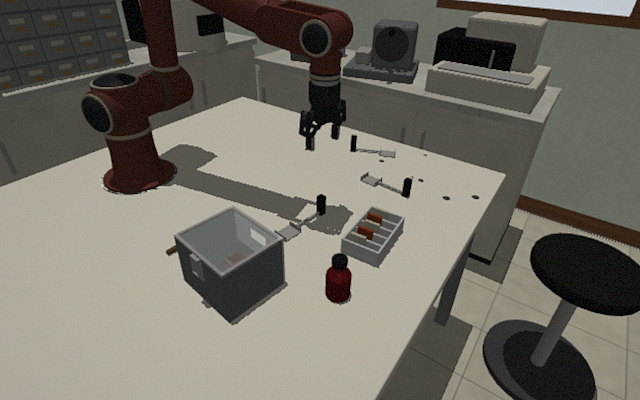

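View pics/top16.png

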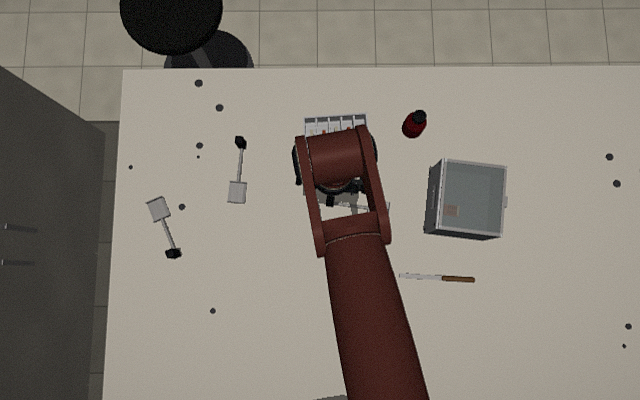

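```bash
python3 - <<'E'
from h import *
a=cv2.imread('pics/scene0.png');b=cv2.imread('pics/scene16.png');d=cv2.absdiff(a,b).max(2)
print('rack',(d[205:265,340:406]>40).sum(),'bottle',(d[250:303,322:355]>40).sum())
print(job_done())
E
```

```text
rack 194 bottle 0
the job is handed in; nothing more can be done
None
```

```bash
python3 - <<'E'
import cv2,numpy as np
a=cv2.imread('pics/scene0.png');b=cv2.imread('pics/scene16.png');d=cv2.absdiff(a,b).max(2)[205:265,340:406]>40
y,x=np.nonzero(d);print(x.min()+340,x.max()+340,y.min()+205,y.max()+205)
cv2.imwrite('pics/cmp.png',cv2.resize(np.hstack([a[195:270,330:410],b[195:270,330:410]]),None,fx=4.5,fy=4.5))
E
```

```text
340 352 205 233
```

View pics/cmp.png

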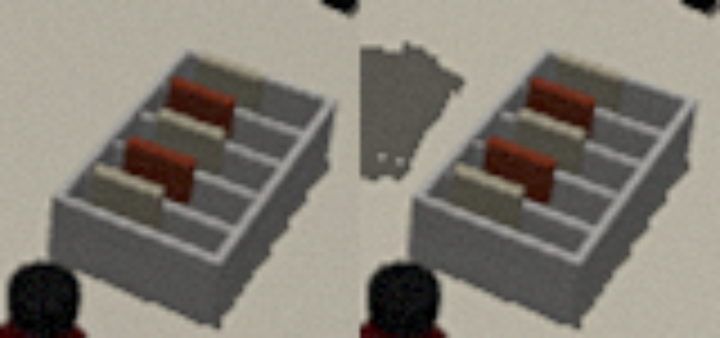

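The job is handed in at about 27.6 s of the 64 s allowed. I gripped the loaded boat nearest the base by its block and slid the tray level through the slot. Inside I rolled it about 42° around the stem, so the cassette slid off. I then levelled the boat, drew it out, stood it on the bench near (0.59, 0.18) and let go.

**Cassette:** after the roll, two views put it flat on the case floor at z = 38.5 mm, where 39 mm is expected. It still showed inside the case in the last pictures.

**Boat:** in the scene picture it stands upright, empty and released, with the open gripper well above it and near-zero force.

**Cover plate:** no force reading I took showed a touch during insertion, roll or withdrawal. The highest was 1.6 N at a stop, and the pictures show the stem clear in the slot. Force was only read at the end of each move, so this is not continuous proof.

**Bystanders:**
- **Bottle:** unchanged in both views.
- **Rack:** unchanged in the scene view. The arm hid it in the top view, and the 194 pixels that differed around it were the arm's shadow beside it.
- **Spatula:** looks unmoved in the top view, though 23 pixels there differed and I did not trace why.

**Disagreements:** the wrist camera put the slot centre at 81 mm, against 85 mm from the text, which the scene view fits. Sideways, the views differed by 2–3 mm. I used about 85 mm and shifted the boat 2.5 mm sideways, within the 7 mm clearance.

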